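Seat the cocoa press cover with its four T-screws

TASK

Close the cover of the cocoa press by tightening its four T-shaped hand screws clockwise, a little at a time and in crisscross order, so that the cover goes down level and never cocks to one side. Finish with the cover sitting flat on its seat and all four screws hand-tight, none loose and none overtightened, let go of them, and leave the things lying around the press where they are.

Things in the scene. Friction and masses are not known exactly. Their poses are not given: they have to be found in the camera images.
- press_top (a point): Steel cocoa press fixed to the table: square housing 172 mm wide, 85 mm high, brass spout on its front. This point: centre of the housing's top face, 85 mm over the table; x points from the spout side to the far side, y left, z up. It stands at a different place, up to 0.4 rad turned, each time.
- cover_center (a point): Centre of the top face of the press's loose aluminium cover plate, 160 x 160 x 8 mm; axes as the press. A low sight glass (7 mm high, 60 mm across) is in its middle. The cover floats on a soft seal (about 3 N per mm in all), 2.8 to 4.6 mm (not known beforehand) above the firm seat it must be drawn down to. One screw alone draws its corner down.
- cover: The same cover, origin at the centre of its underside. It may slope at most 0.011 rad along either of its edge directions (1.3 mm over the 120 mm between neighbouring screws), else it pinches the seal. One screw drawn 2.4 mm ahead stays within that, and so does a diagonal pair; one screw 2.8 mm ahead, or two neighbours both 1.4 mm ahead of the others, do not.
- screw1_bar (a point): Middle of the cross bar of the far left cover screw, on its axis; the screw stands at the (+x +y) corner of the cover, 60 mm from the cover's centre along x and along y, diagonally opposite screw3. Bar 46 mm long, 10 mm thick, 16 mm high; its middle starts 36 mm above the cover's top. x points along the bar (any way at the start), z up.
- screw1: One of four alike: a steel T-screw; origin on its axis under its 28 mm wide collar (6 mm thick), 36 mm below the middle of its bar. Clockwise seen from above tightens and lowers it 3 mm per radian. The collar starts 0 to 0.1 mm above the cover.
- screw2_bar (a point): Middle of the cross bar of the far right cover screw, on its axis; the screw stands at the (+x -y) corner of the cover, 60 mm from the cover's centre along x and along y, diagonally opposite screw4. Bar 46 mm long, 10 mm thick, 16 mm high; its middle starts 36 mm above the cover's top. x points along the bar (any way at the start), z up.
- screw2: As screw1. The thread's own friction is about 0.2 N m, which also keeps the screw where it is left. Held still after a clockwise turn, the bar pushes back with at most about 0.1 N m (after a fresh grasp even the other way) until the cover is on its seat; then this push climbs steeply, by about 2 N m per radian.
- screw3_bar (a point): Middle of the cross bar of the near right cover screw, on its axis; the screw stands at the (-x -y) corner of the cover, 60 mm from the cover's centre along x and along y, diagonally opposite screw1. Bar 46 mm long, 10 mm thick, 16 mm high; its middle starts 36 mm above the cover's top. x points along the bar (any way at the start), z up.
- screw3: As screw1. It is tight when the held bar pushes back with 0.25 to 0.35 N m (collar pressing on the cover with 25 to 50 N); a collar under 15 N is loose; over 90 N (above about 0.45 N m) strains the cover.
- screw4_bar (a point): Middle of the cross bar of the near left cover screw, on its axis; the screw stands at the (-x +y) corner of the cover, 60 mm from the cover's centre along x and along y, diagonally opposite screw2. Bar 46 mm long, 10 mm thick, 16 mm high; its middle starts 36 mm above the cover's top. x points along the bar (any way at the start), z up.
- screw4: As screw1. About 0.8 rad in a first round and then 0.1 to 1.0 rad more in the second round tighten it. In a grasp the bar goes down 3 mm per radian with the screw.
- pod_a: Ripe yellow cacao pod, 170 mm long, 80 mm thick, lying left of the press; a bystander. Origin at the centre of its underside.
- mould: Metal chocolate mould tray, 160 x 90 x 18 mm, right of the press; a bystander. Origin at the centre of its underside.
- scraper: Scraper with wooden handle, 130 mm long, 12 mm high, lying beyond the press; a bystander. Origin at the centre of its underside.

How it is judged:
By the outcome, as a careful person would: the job done as asked, in the order asked, and still so for the second after the job is handed in, with the robot touching nothing.
It also fails if it takes over 72 s, if anything falls off the work surface, if the arm or the gripper's body presses on something with over 40 N, if the wrist force passes 120 N, or if a joint passes its speed limit or range.

ROBOT

A 6-joint arm with a two-finger parallel gripper is mounted at the origin on the work surface. World frame = base frame: x ahead of the robot, y to its left, z up, the work surface at z = 0. Lengths are in mm, angles in degrees, forces in N, time in s.
With the tool pointing down it reaches from about 300 to 850 mm from the base axis. Payload 4.2 kg.
Tool frame: the origin (TCP) lies at the very end of the fingers, on their centre line; the grasp point (between the pads) lies 19 mm behind it; z points along the fingers, y is the direction in which the jaws open and shut (so a half turn about z gives the same grasp; the last joint's range is limited). The gripper opens to 91 mm and grips with 3 to 60 N. Pads are 32 mm wide; open, the fingers measure 118 mm over their backs; the gripper's body (76 mm by 178 mm) begins 60 mm behind the grasp point.
Start: joints at [61.994, 18.312, 89.639, -0, 72.044, -1.146], TCP at [259.799, 512.979, 213.976] pointing down, gripper open.
Joint ranges: [-177.97, 177.97], [-48.28, 115.42], [12.27, 149.76], [-77.06, 257.06], [2.81, 150.46], [-146.56, 146.56]. Speed limits (degrees/s): [147.25, 147.25, 180, 180, 180, 180].

INTERFACE

Orientations are given as [roll, pitch, yaw] about the fixed x, y, z axes, in that order (R = Rz(yaw) Ry(pitch) Rx(roll)).
In Python, from workcell import telemetry, grab_frame, job gives the robot as it stands.
- The arm moves only by the tool drive_tool, never from a script. Its argument "moves" is a list of rows, each an object of numbers: "claw": the closure, from -1 (fully open) to 1 (shut); "dx", "dy", "dz": the shift along the tool's x, y, z in units of 20 mm (1.0 is 20 mm); "yaw": the turn about the tool's z in units of 0.15 rad (1.0 is 0.15 rad). In form: [{"claw": .., "dx": .., "dy": .., "dz": .., "yaw": ..}, ...]. A call has 1 to 5 rows; each row shifts and turns the pose as measured when the row begins, along the tool's axes as they then stand; what a row does not reach is not made up. A row lasts 1/8 s, in which the tool goes at most 62.5 mm and 10.7 degrees, less where a joint would pass 70% of its speed; a pose out of reach is approached as far as the arm can. A call with a number of a shift or a turn outside -1 to 1 is refused whole. A call with a gripper value outside its range is refused whole. The fingers move at their own pace and stop on an object; "grip_force" is the grip in N (left out, the last holds). Time passes only in rows, so rows that do not move let the fingers close. It gives the time, the measured TCP pose, the force and the opening at its end, in the units of the state.
- telemetry.state(): the state, without advancing time (a new reading comes with each control period).
- grab_frame(name): name is "scene" or "side" or "wrist"; returns a dict with "color" (480x640x3 uint8, blue, green, red), "vertical_fov" (degrees; the focal length in pixels is half the picture's height over the tangent of half this angle, whatever the lens; pixels are square), "cx", "cy" (the principal point, pixels), "pose" (4x4, takes a point from camera to world coordinates). Camera axes: x right, y down, z forward; pixel columns grow to the right and rows downward; lengths in mm; the calibration is good to about 2 mm. The wrist camera is an equidistant fisheye: a pixel r from the principal point sees the ray r / f radians off the axis. A picture is of the moment at which its call begins. There is no depth.
- job.job_done(): hands the job in, once; it reports no verdict.
The state is a dict: "time_s": time; "qpos": joint angles; "qvel": joint speeds; "effort": joint torques, N m; "ee_pos": TCP position; "ee_rot": TCP orientation; "force": force on the tool from outside, world axes, zero at the start; "torque": the same for the moment, N m; "gripper_width": finger opening in mm.
Only numpy, scipy, OpenCV 4.12 (cv2) and the standard library are available. Lean on these libraries where they do the work, as an engineer would, in place of code of your own. Each camera call takes 0.05 s, during which the arm holds its last target.

## Working session

There is one attempt and no reset: what is moved stays moved. The work goes in short steps, Python scripts to look and compute and a tool call to move; the robot and the scene stay as the last step left them, time stands still between calls to the robot, and variables do not carry over. Pictures are saved under pics/ and viewed, and the job is handed in when it is done.

Besides the shell and the picture viewer there is one more tool, called after "Call:" as name(argument=value, ...) on one line, values as JSON. drive_tool: Moves the arm, as the interface text tells. Its arguments: {"type":"object","properties":{"moves":{"type":"array"},"grip_force":{"type":"number"}},"required":["moves"]}

```bash
ls; mkdir -p pics
python3 - <<'E'
from workcell import telemetry, grab_frame, job
import cv2
print(telemetry.state())
for n in ["scene","side","wrist"]:
    f=grab_frame(n); cv2.imwrite(f"pics/{n}0.png",f["color"]); print(n,f["vertical_fov"],f["cx"],f["cy"],f["pose"])
E
```

```text
pics
{'time_s': 0.0, 'qpos': array([ 6.19942175e+01,  1.83501638e+01,  8.97073526e+01, -1.30168659e-04,
        7.20432156e+01, -1.14486256e+00]), 'qvel': array([ 0.09198043,  0.03420827,  0.02465053, -0.03561403,  0.11860587,
       -0.00227306]), 'effort': array([-3.02146284e-03, -4.12463164e+01, -2.31969881e+01,  7.25887902e-02,
        4.57312376e-02, -1.30192702e-04]), 'ee_pos': array([259.54988076, 512.51293578, 213.12867645]), 'ee_rot': array([-1.79899286e+02, -1.88892174e-03,  1.53139119e+02]), 'force': array([ 0.29541336,  0.25811165, -0.30442071]), 'torque': array([ 0.03333549, -0.02613703, -0.00471599]), 'gripper_width': 91.08526860443769}
scene 54.15076085506844 319.8813625920839 229.95960371393517 [[-7.39818293e-01  4.21730690e-01 -5.24225255e-01  1.04446032e+03]
 [ 6.72771358e-01  4.71699977e-01 -5.69980553e-01  5.57119780e+02]
 [ 6.89874883e-03 -7.74365777e-01 -6.32700601e-01  6.81371640e+02]
 [ 0.00000000e+00  0.00000000e+00  0.00000000e+00  1.00000000e+00]]
side 55.78355129789492 322.8745251773132 243.44250344213194 [[-9.90353688e-01 -1.12704331e-01  8.06058748e-02  5.24199340e+02]
 [-1.37466195e-01  7.26129185e-01 -6.73676073e-01  5.77384349e+02]
 [ 1.73959328e-02 -6.78258166e-01 -7.34617752e-01  6.83769874e+02]
 [ 0.00000000e+00  0.00000000e+00  0.00000000e+00  1.00000000e+00]]
wrist 65.70646984690485 320.96274920036086 239.09713833792838 [[ 4.50449181e-01  8.56370660e-01  2.52437769e-01  1.88431537e+02]
 [ 8.92800175e-01 -4.31484955e-01 -1.29339015e-01  5.48465341e+02]
 [-1.83903841e-03  2.83637138e-01 -9.58929920e-01  3.85128142e+02]
 [ 0.00000000e+00  0.00000000e+00  0.00000000e+00  1.00000000e+00]]
```

View pics/scene0.png

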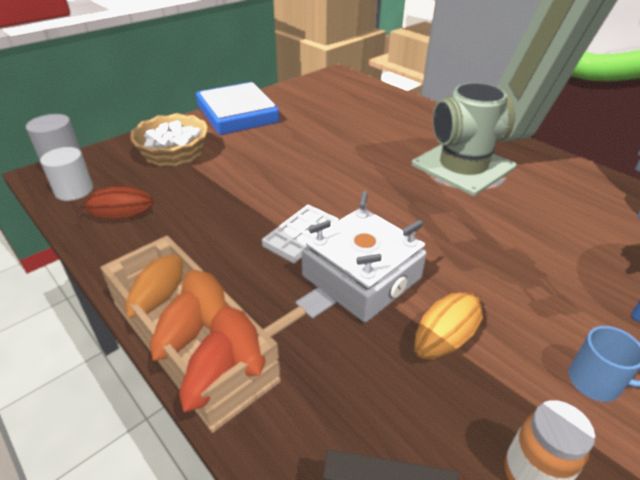

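View pics/side0.png

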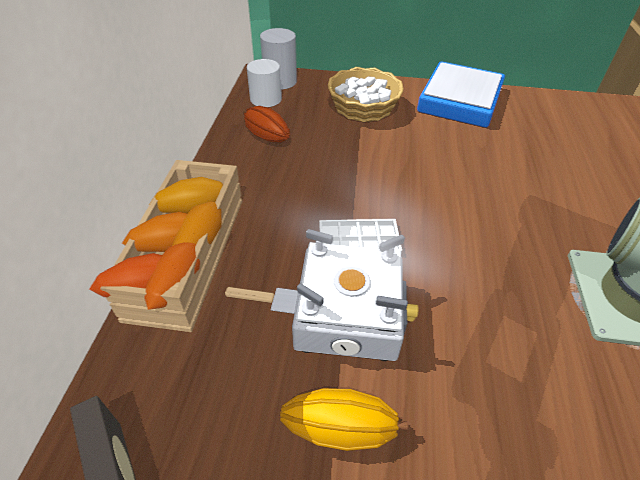

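View pics/wrist0.png

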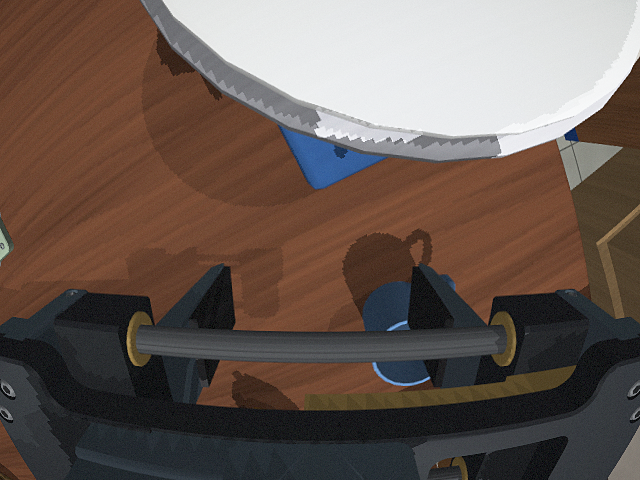

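Run:
```python
import cv2
a=cv2.imread("pics/side0.png")[210:370,270:430]; cv2.imwrite("pics/side0z.png",cv2.resize(a,None,fx=3.7,fy=3.7,interpolation=cv2.INTER_CUBIC))
a=cv2.imread("pics/scene0.png")[180:330,250:450]; cv2.imwrite("pics/scene0z.png",cv2.resize(a,None,fx=4,fy=4,interpolation=cv2.INTER_CUBIC))
```

```text
(no output)
```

View pics/side0z.png

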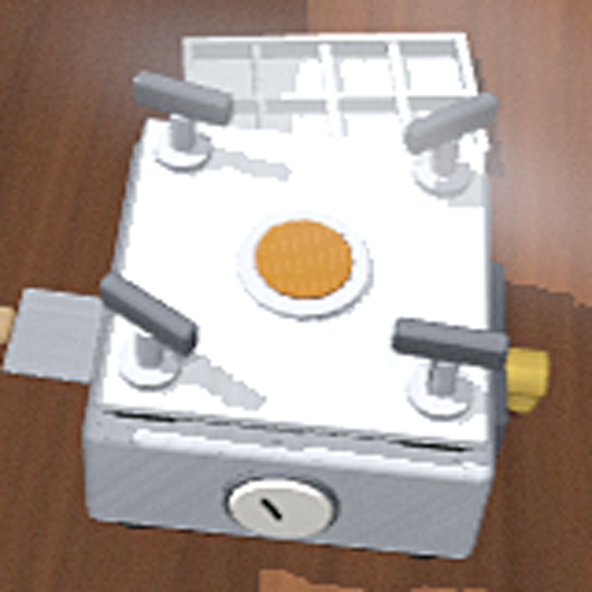

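View pics/scene0z.png

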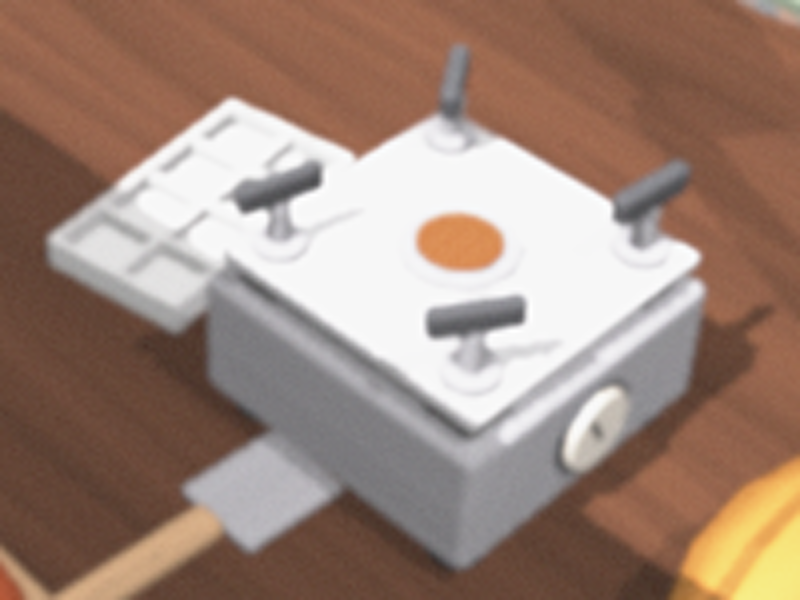

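```bash
cat > h.py <<'E'
import numpy as np, cv2
from workcell import telemetry, grab_frame, job
def ray(f,u,v,fish=False):
    P=np.array(f["pose"]);foc=240/np.tan(np.radians(f["vertical_fov"])/2)
    x=(u-f["cx"]);y=(v-f["cy"])
    if fish:
        r=np.hypot(x,y);t=r/foc
        d=np.array([x/r*np.sin(t),y/r*np.sin(t),np.cos(t)])
    else: d=np.array([x/foc,y/foc,1.])
    d=P[:3,:3]@d; return P[:3,3],d/np.linalg.norm(d)
def plane(f,u,v,z,fish=False):
    o,d=ray(f,u,v,fish); return o+d*(z-o[2])/d[2]
def tri(rays):
    A=np.zeros((3,3));b=np.zeros(3)
    for o,d in rays:
        M=np.eye(3)-np.outer(d,d);A+=M;b+=M@o
    p=np.linalg.solve(A,b); return p,[np.linalg.norm(np.cross(p-o,d)) for o,d in rays]
def proj(f,p,fish=False):
    P=np.array(f["pose"]);foc=240/np.tan(np.radians(f["vertical_fov"])/2)
    q=P[:3,:3].T@(np.array(p)-P[:3,3])
    if fish:
        r=np.hypot(q[0],q[1]);t=np.arctan2(r,q[2]); return f["cx"]+q[0]/r*t*foc,f["cy"]+q[1]/r*t*foc
    return f["cx"]+q[0]/q[2]*foc,f["cy"]+q[1]/q[2]*foc
E
python3 - <<'E'
from h import *
S=grab_frame("side");C=grab_frame("scene")
s=lambda p:(p[0]/3.7+270,p[1]/3.7+210)
c=lambda p:(p[0]/4+250,p[1]/4+180)
bars={1:((148,315),(475,315)),2:((183,97),(278,186)),3:((452,122),(455,82)),4:((450,342),(652,190))}
pts=[]
for k,(a,b) in bars.items():
    p,r=tri([ray(S,*s(a)),ray(C,*c(b))]);print(k,p.round(1),np.round(r,1)); pts.append(p)
p,r=tri([ray(S,*s((304,262))),ray(C,*c((460,243)))]);print('glass',p,r)
for n,e in {1:((104,290),(192,342)),2:((137,84),(230,110)),3:((410,138),(495,105)),4:((395,334),(507,350))}.items():
    a=plane(S,*s(e[0]),132);b=plane(S,*s(e[1]),132);d=b-a
    print('bar',n,((a+b)/2).round(1),np.linalg.norm(d).round(1),np.degrees(np.arctan2(d[1],d[0])))
pts=np.array(pts);print(pts.mean(0))
for i,j in((0,3),(1,2),(0,1),(3,2)):
    d=pts[i]-pts[j];print(np.linalg.norm(d),np.degrees(np.arctan2(d[1],d[0])))
E
```

```text
1 [588.2 184.5 141.9] [1.1 1.1]
2 [591.5  64.1 141.7] [0.7 0.7]
3 [471.9  61.6 142. ] [0.4 0.4]
4 [468.8 182.2 144.6] [0.6 0.6]
glass [529.53068121 123.05715556 109.37299259] [np.float64(0.9514830069577527), np.float64(0.9514830069577191)]
bar 1 [589.5 179.1 132. ] 44.2 152.7239735216666
bar 2 [592.6  55.8 132. ] 45.1 167.6541640021685
bar 3 [470.5  52.2 132. ] 45.6 -144.81695030753326
bar 4 [467.2 173.7 132. ] 44.8 178.59783160020808
[530.09269639 123.07316054 142.54571135]
119.46096820760465 1.1111759529391811
119.70529716426563 1.1829966796480194
120.47212836539167 91.58502234944865
120.64683624641269 91.45419348349442
```

Call:
drive_tool(moves=[{"claw": -1,"dx": -1,"dy": -0.33},{"claw": -0.4,"dx": -1,"dy": -0.33},{"claw": -0.4,"dx": -1,"dy": -0.33},{"claw": -0.4,"dx": -1,"dy": -0.33},{"claw": -0.4,"dx": -1,"dy": -0.33}], grip_force=40)

```text
validation failed for argument at $.mo...
```

Call:
drive_tool(moves=[{"claw": -0.4,"dx": -1.0,"dy": -0.33,"dz": 0.0,"yaw": 0.0},{"claw": -0.4,"dx": -1.0,"dy": -0.33,"dz": 0.0,"yaw": 0.0},{"claw": -0.4,"dx": -1.0,"dy": -0.33,"dz": 0.0,"yaw": 0.0},{"claw": -0.4,"dx": -1.0,"dy": -0.33,"dz": 0.0,"yaw": 0.0},{"claw": -0.4,"dx": -1.0,"dy": -0.33,"dz": 0.0,"yaw": 0.0}], grip_force=40)

```text
time_s: 0.88
ee_pos: [338.6, 432.0, 213.2]
ee_rot: [-179.8, 0.1, 153.2]
force: [-0.1, 0.1, 0.5]
gripper_width: 63.6
```

Call:
drive_tool(moves=[{"claw": -0.4,"dx": -1.0,"dy": -0.32,"dz": 0.1,"yaw": 0.0},{"claw": -0.4,"dx": -1.0,"dy": -0.32,"dz": 0.1,"yaw": 0.0},{"claw": -0.4,"dx": -1.0,"dy": -0.32,"dz": 0.1,"yaw": 0.0},{"claw": -0.4,"dx": -1.0,"dy": -0.32,"dz": 0.1,"yaw": 0.0},{"claw": -0.4,"dx": -1.0,"dy": -0.32,"dz": 0.1,"yaw": 0.0}])

```text
time_s: 1.5
ee_pos: [418.9, 349.0, 203.7]
ee_rot: [-179.7, 0.3, 153.0]
force: [-0.2, 0.0, 0.2]
gripper_width: 63.9
```

Call:
drive_tool(moves=[{"claw": -0.4,"dx": -1.0,"dy": -0.32,"dz": 0.1,"yaw": 0.0},{"claw": -0.4,"dx": -1.0,"dy": -0.32,"dz": 0.1,"yaw": 0.0},{"claw": -0.4,"dx": -1.0,"dy": -0.32,"dz": 0.1,"yaw": 0.0},{"claw": -0.4,"dx": -1.0,"dy": -0.32,"dz": 0.1,"yaw": 0.0},{"claw": -0.4,"dx": -1.0,"dy": -0.32,"dz": 0.1,"yaw": 0.0}])

```text
time_s: 2.12
ee_pos: [497.5, 265.0, 194.3]
ee_rot: [-179.6, 0.4, 152.8]
force: [-0.5, -0.4, -0.3]
gripper_width: 63.8
```

Call:
drive_tool(moves=[{"claw": -0.4,"dx": -1.0,"dy": -0.27,"dz": 0.1,"yaw": 0.0},{"claw": -0.4,"dx": -1.0,"dy": -0.27,"dz": 0.1,"yaw": 0.0},{"claw": -0.4,"dx": -1.0,"dy": -0.27,"dz": 0.1,"yaw": 0.0},{"claw": -0.4,"dx": -1.0,"dy": -0.27,"dz": 0.1,"yaw": 0.0},{"claw": -0.4,"dx": -0.8,"dy": -0.25,"dz": 0.1,"yaw": 0.0}])

```text
time_s: 2.75
ee_pos: [575.7, 190.7, 184.7]
ee_rot: [-179.5, 0.4, 152.7]
force: [0.4, 0.1, -0.1]
gripper_width: 63.8
```

Run:
```python
from h import *
f=grab_frame("wrist"); cv2.imwrite("pics/wrist1.png",f["color"]); np.save("w1.npy",f,allow_pickle=True)
s=telemetry.state();print(s["ee_pos"],s["ee_rot"],s["qpos"],s["torque"],s["time_s"])
```

```text
[576.99121098 189.22136255 184.30842776] [-179.49819241    0.52733612  152.68122151] [ 17.47374004  22.29663954  87.94373053  -0.77562675  69.74066242
 -44.93671278] [-0.05018792 -0.07198978 -0.02993907] 2.8
```

View pics/wrist1.png

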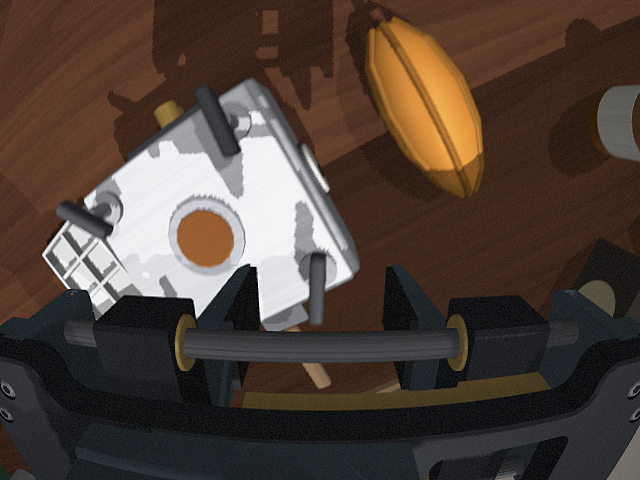

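```bash
python3 - <<'E'
from h import *
f=np.load("w1.npy",allow_pickle=True).item()
for n,e in {1:((319,255),(316,322)),4:((203,90),(232,152)),3:((62,205),(106,234))}.items():
    a=plane(f,*e[0],142,True);b=plane(f,*e[1],142,True);d=b-a
    print('bar',n,((a+b)/2).round(1),np.linalg.norm(d).round(1),np.degrees(np.arctan2(d[1],d[0])))
print(plane(f,205,237,105,True))
E
python3 -c "
import cv2
a=cv2.imread('pics/wrist1.png')[60:360,40:380]; cv2.imwrite('pics/w1z.png',cv2.resize(a,None,fx=2,fy=2,interpolation=cv2.INTER_CUBIC))"
```

```text
bar 1 [590.  180.1 142. ] 46.9 -29.70397946017083
bar 4 [469.6 176.5 142. ] 41.5 -3.0087414524220453
bar 3 [473.6  57.3 142. ] 42.6 32.58959947874683
[531.12841814 117.24012073 105.        ]
```

View pics/w1z.png

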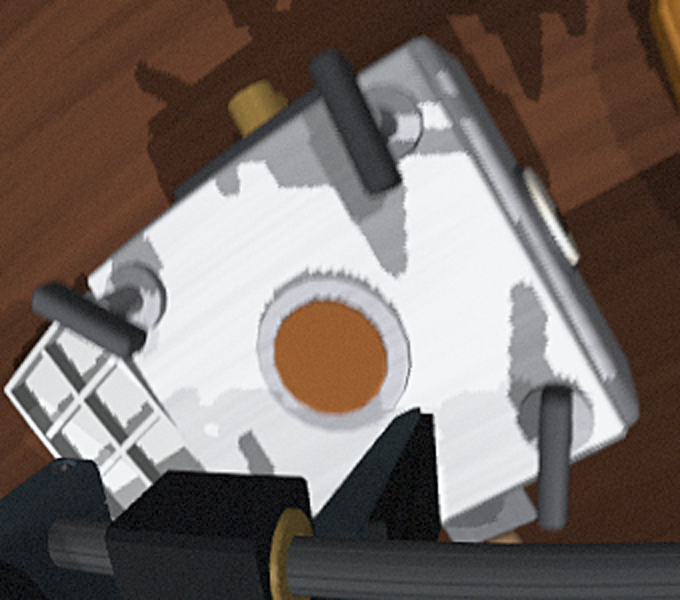

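Call:
drive_tool(moves=[{"claw": -0.4,"dx": -0.35,"dy": -0.03,"dz": 0.8,"yaw": 0.1},{"claw": -0.4,"dx": -0.35,"dy": -0.03,"dz": 0.7,"yaw": 0.0},{"claw": -0.4,"dx": 0.0,"dy": 0.0,"dz": 0.0,"yaw": 0.0},{"claw": -0.4,"dx": 0.0,"dy": 0.0,"dz": 0.0,"yaw": 0.0}])

```text
time_s: 3.3
ee_pos: [588.7, 181.3, 151.1]
ee_rot: [-179.4, 0.4, 151.8]
force: [0.0, -0.8, 0.5]
gripper_width: 63.7
```

Run:
```python
from h import *
f=grab_frame("wrist"); cv2.imwrite("pics/wrist2.png",f["color"]); np.save("w2.npy",f,allow_pickle=True)
s=telemetry.state();print(s["ee_pos"],s["ee_rot"],s["torque"],s["time_s"])
```

```text
[588.58437639 181.24679557 151.06467526] [-179.41639906    0.37292491  151.79912735] [0.02800006 0.01849981 0.00460697] 3.35
```

View pics/wrist2.png

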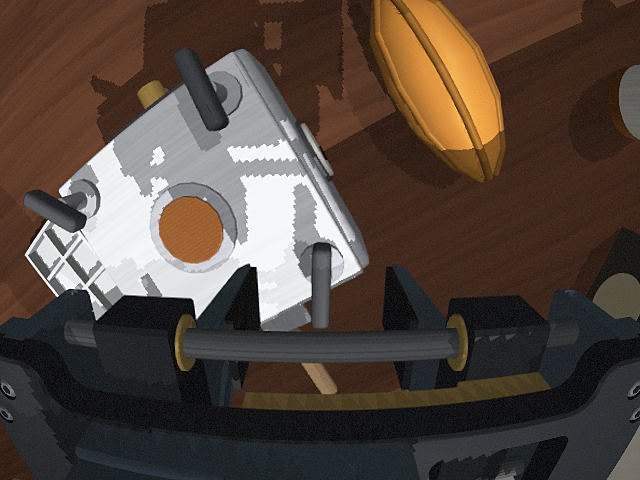

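```bash
cat > bar.py <<'E'
from h import *
def bars(fn,d,z=142):
    f=np.load(fn,allow_pickle=True).item()
    for n,e in d.items():
        a=plane(f,*e[0],z,True);b=plane(f,*e[1],z,True);q=b-a
        print('bar',n,((a+b)/2).round(1),np.linalg.norm(q).round(1),np.degrees(np.arctan2(q[1],q[0])).round(1))
E
python3 - <<'E'
from bar import *
bars("w2.npy",{1:((322,244),(320,327)),4:((183,50),(220,127)),3:((27,192),(82,228))})
f=np.load("w2.npy",allow_pickle=True).item()
print(proj(f,[588.6,181.2,142],True),plane(f,191,230,105,True))
E
```

```text
bar 1 [589.2 180.5 142. ] 48.6 -29.4
bar 4 [468.7 177.7 142. ] 45.6 -2.9
bar 3 [472.4  58.1 142. ] 50.1 33.3
(np.float64(321.5502055479473), np.float64(286.15206916299167)) [531.13274596 117.4978918  105.        ]
```

Call:
drive_tool(moves=[{"claw": -0.4,"dx": -0.02,"dy": 0.0,"dz": 0.8,"yaw": 0.14},{"claw": -0.4,"dx": 0.0,"dy": 0.0,"dz": 0.8,"yaw": 0.0},{"claw": 0.6,"dx": 0.0,"dy": 0.0,"dz": 0.07,"yaw": 0.0},{"claw": 1.0,"dx": 0.0,"dy": 0.0,"dz": 0.0,"yaw": 0.0},{"claw": 1.0,"dx": 0.0,"dy": 0.0,"dz": 0.0,"yaw": 0.0}], grip_force=45)

```text
time_s: 3.98
ee_pos: [588.6, 181.3, 115.7]
ee_rot: [-179.4, 0.4, 150.6]
force: [0.3, 0.2, -0.4]
gripper_width: 36.7
```

```bash
cat > st.py <<'E'
from h import *
s=telemetry.state();np.set_printoptions(precision=3,suppress=True);print(s["time_s"],s["ee_pos"],s["ee_rot"],"F",s["force"],"T",s["torque"],s["gripper_width"],"q6",s["qpos"][5])
E
python3 st.py
```

```text
3.975 [588.599 181.272 115.682] [-179.448    0.395  150.565] F [ 0.276  0.22  -0.403] T [ 0.007  0.018 -0.03 ] 36.72443669154933 q6 -43.793922853353095
```

Call:
drive_tool(moves=[{"claw": 1.0,"dx": 0.0,"dy": 0.0,"dz": 0.0,"yaw": 0.0},{"claw": 1.0,"dx": 0.0,"dy": 0.0,"dz": 0.0,"yaw": 0.0},{"claw": 1.0,"dx": 0.0,"dy": 0.0,"dz": 0.0,"yaw": 0.0},{"claw": 1.0,"dx": 0.0,"dy": 0.0,"dz": 0.0,"yaw": 0.0}])

```text
time_s: 4.47
ee_pos: [588.8, 180.8, 116.5]
ee_rot: [-179.5, 0.5, 150.6]
force: [1.4, -0.3, -1.2]
gripper_width: 10.4
```

```bash
python3 st.py
```

```text
4.475 [588.769 180.845 116.524] [-179.453    0.454  150.569] F [ 1.409 -0.267 -1.21 ] T [ 0.013 -0.069  0.01 ] 10.394158481835623 q6 -43.798118503670146
```

Call:
drive_tool(moves=[{"claw": 1.0,"dx": 0.0,"dy": 0.0,"dz": 0.02,"yaw": 0.9},{"claw": 1.0,"dx": 0.0,"dy": 0.0,"dz": 0.02,"yaw": 0.9},{"claw": 1.0,"dx": 0.0,"dy": 0.0,"dz": 0.02,"yaw": 0.9},{"claw": 1.0,"dx": 0.0,"dy": 0.0,"dz": 0.02,"yaw": 0.9}])

```text
time_s: 4.97
ee_pos: [588.5, 180.6, 115.0]
ee_rot: [-179.7, 0.7, 118.8]
force: [-0.7, -0.5, 0.5]
gripper_width: 9.9
```

```bash
python3 st.py
```

```text
4.975 [588.506 180.551 114.967] [-179.734    0.7    118.778] F [-0.681 -0.525  0.486] T [-0.118  0.099  0.211] 9.907337374339944 q6 -11.987233698026289
```

Call:
drive_tool(moves=[{"claw": 1.0,"dx": 0.0,"dy": 0.0,"dz": 0.02,"yaw": 0.7},{"claw": 1.0,"dx": 0.0,"dy": 0.0,"dz": 0.01,"yaw": 0.0},{"claw": 1.0,"dx": 0.0,"dy": 0.0,"dz": 0.0,"yaw": 0.0}])

```text
time_s: 5.35
ee_pos: [588.4, 180.5, 114.6]
ee_rot: [-179.8, 0.7, 112.7]
force: [-0.1, -0.9, 0.1]
gripper_width: 10.4
```

```bash
python3 st.py
```

```text
5.35 [588.434 180.531 114.623] [-179.81     0.734  112.75 ] F [-0.077 -0.868  0.143] T [-0.156  0.085  0.039] 10.433875238871043 q6 -5.948550740352545
```

Call:
drive_tool(moves=[{"claw": 0.3,"dx": 0.0,"dy": 0.0,"dz": 0.0,"yaw": 0.0},{"claw": 0.1,"dx": 0.0,"dy": 0.0,"dz": 0.0,"yaw": 0.0},{"claw": 0.1,"dx": 0.0,"dy": 0.0,"dz": -0.8,"yaw": 0.0},{"claw": 0.1,"dx": 0.0,"dy": 0.0,"dz": -1.0,"yaw": 0.0},{"claw": 0.1,"dx": 0.0,"dy": 0.0,"dz": -0.4,"yaw": 0.0}])

```text
time_s: 5.98
ee_pos: [588.9, 181.8, 161.3]
ee_rot: [-179.9, 0.7, 112.8]
force: [0.1, 0.8, -0.3]
gripper_width: 41.1
```

```bash
cat > plan.py <<'E'
import sys,math
from h import *
# plan.py tx ty tz tyaw N [gain_xy gain_yaw]
tx,ty,tz,tyaw,N=map(float,sys.argv[1:6]);N=int(N)
gx=float(sys.argv[6]) if len(sys.argv)>6 else 1.0
s=telemetry.state();p=s["ee_pos"];ps=s["ee_rot"][2]
print(s["time_s"],p.round(1),s["ee_rot"].round(2),"q6",round(s["qpos"][5],1),"w",round(s["gripper_width"],1),"F",s["force"].round(1))
D=np.array([tx,ty,tz])-p; dyaw=(tyaw-ps+180)%360-180
print("delta",D.round(1),"yaw",round(dyaw,1))
for i in range(N):
    y=math.radians(ps+dyaw*i/N)
    dx=(D[0]*math.cos(y)+D[1]*math.sin(y))/N/20/gx;dy=(D[0]*math.sin(y)-D[1]*math.cos(y))/N/20/gx
    print(f"dx {dx:.2f} dy {dy:.2f} dz {-D[2]/N/20:.2f} yaw {-math.radians(dyaw)/N/0.15:.2f}")
E
python3 st.py; python3 plan.py 471.5 57.9 160 -146 13 1.05
```

```text
5.975 [588.928 181.8   161.307] [-179.906    0.682  112.823] F [ 0.065  0.797 -0.292] T [-0.091  0.003  0.025] 41.14453262325408 q6 -6.073798994621143
5.975 [588.9 181.8 161.3] [-179.91    0.68  112.82] q6 -6.1 w 41.1 F [ 0.1  0.8 -0.3]
delta [-117.4 -123.9   -1.3] yaw 101.2
dx -0.25 dy -0.57 dz 0.01 yaw -0.91
dx -0.17 dy -0.60 dz 0.01 yaw -0.91
dx -0.09 dy -0.62 dz 0.01 yaw -0.91
dx -0.00 dy -0.63 dz 0.01 yaw -0.91
dx 0.08 dy -0.62 dz 0.01 yaw -0.91
dx 0.16 dy -0.60 dz 0.01 yaw -0.91
dx 0.24 dy -0.58 dz 0.01 yaw -0.91
dx 0.32 dy -0.54 dz 0.01 yaw -0.91
dx 0.39 dy -0.49 dz 0.01 yaw -0.91
dx 0.45 dy -0.43 dz 0.01 yaw -0.91
dx 0.51 dy -0.37 dz 0.01 yaw -0.91
dx 0.55 dy -0.29 dz 0.01 yaw -0.91
dx 0.59 dy -0.22 dz 0.01 yaw -0.91
```

Call:
drive_tool(moves=[{"claw": 0.1,"dx": -0.25,"dy": -0.57,"dz": -0.1,"yaw": -0.95},{"claw": 0.1,"dx": -0.17,"dy": -0.6,"dz": 0.0,"yaw": -0.95},{"claw": 0.1,"dx": -0.09,"dy": -0.62,"dz": 0.0,"yaw": -0.95},{"claw": 0.1,"dx": 0.0,"dy": -0.63,"dz": 0.0,"yaw": -0.95},{"claw": 0.1,"dx": 0.08,"dy": -0.62,"dz": 0.0,"yaw": -0.95}])

```text
time_s: 6.6
ee_pos: [547.2, 135.3, 166.9]
ee_rot: [-179.7, 0.7, 155.1]
force: [-0.0, 0.0, 0.2]
gripper_width: 41.0
```

```bash
python3 plan.py 471.5 57.9 160 -146 7 1.05
```

```text
6.6 [547.2 135.3 166.9] [-179.69    0.66  155.06] q6 -51.6 w 41.0 F [-0.   0.   0.2]
delta [-75.7 -77.4  -6.9] yaw 58.9
dx 0.24 dy -0.69 dz 0.05 yaw -0.98
dx 0.34 dy -0.65 dz 0.05 yaw -0.98
dx 0.44 dy -0.59 dz 0.05 yaw -0.98
dx 0.52 dy -0.52 dz 0.05 yaw -0.98
dx 0.59 dy -0.44 dz 0.05 yaw -0.98
dx 0.65 dy -0.35 dz 0.05 yaw -0.98
dx 0.69 dy -0.25 dz 0.05 yaw -0.98
```

Call:
drive_tool(moves=[{"claw": 0.1,"dx": 0.24,"dy": -0.69,"dz": 0.05,"yaw": -1.0},{"claw": 0.1,"dx": 0.34,"dy": -0.65,"dz": 0.05,"yaw": -1.0},{"claw": 0.1,"dx": 0.44,"dy": -0.59,"dz": 0.05,"yaw": -1.0},{"claw": 0.1,"dx": 0.52,"dy": -0.52,"dz": 0.05,"yaw": -1.0},{"claw": 0.1,"dx": 0.59,"dy": -0.44,"dz": 0.05,"yaw": -1.0}])

```text
time_s: 7.22
ee_pos: [495.5, 80.7, 164.0]
ee_rot: [-179.3, 0.4, -160.5]
force: [-0.5, 0.5, 0.2]
gripper_width: 41.0
```

```bash
python3 plan.py 471.5 57.9 155 -146 2 1.05
```

```text
7.225 [495.5  80.7 164. ] [-179.3     0.43 -160.47] q6 -100.9 w 41.0 F [-0.5  0.5  0.2]
delta [-24.  -22.8  -9. ] yaw 14.5
dx 0.72 dy -0.32 dz 0.22 yaw -0.84
dx 0.75 dy -0.23 dz 0.22 yaw -0.84
```

Call:
drive_tool(moves=[{"claw": 0.1,"dx": 0.7,"dy": -0.32,"dz": 0.2,"yaw": -0.84},{"claw": 0.1,"dx": 0.72,"dy": -0.22,"dz": 0.2,"yaw": -0.84},{"claw": 0.1,"dx": 0.0,"dy": 0.0,"dz": 0.0,"yaw": 0.0}])

```text
time_s: 7.6
ee_pos: [472.8, 58.5, 157.0]
ee_rot: [-179.2, 0.3, -145.6]
force: [1.0, 0.1, -0.7]
gripper_width: 40.9
```

```bash
python3 plan.py 471.5 57.9 117 -146 1
python3 - <<'E'
from h import *
f=grab_frame("wrist"); cv2.imwrite("pics/wrist3.png",f["color"]); np.save("w3.npy",f,allow_pickle=True)
E
```

```text
7.6 [472.8  58.5 157. ] [-179.18    0.33 -145.64] q6 -118.0 w 40.9 F [ 1.   0.1 -0.7]
delta [ -1.3  -0.6 -40. ] yaw -0.4
dx 0.07 dy 0.01 dz 2.00 yaw 0.04
```

View pics/wrist3.png

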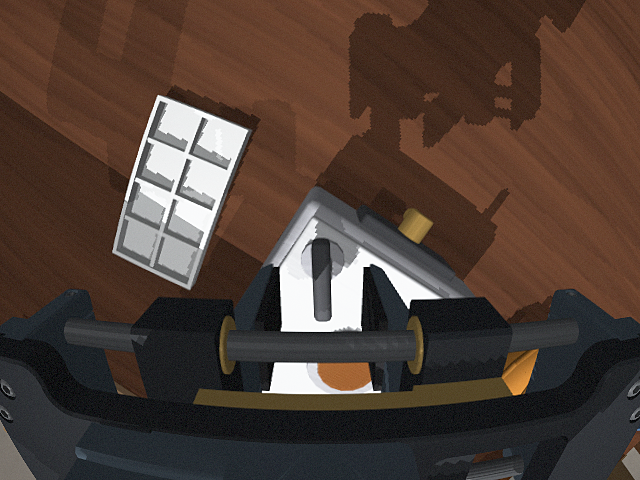

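Call:
drive_tool(moves=[{"claw": 0.1,"dx": 0.04,"dy": 0.0,"dz": 0.95,"yaw": 0.0},{"claw": 0.3,"dx": 0.0,"dy": 0.0,"dz": 0.9,"yaw": 0.0},{"claw": 1.0,"dx": 0.0,"dy": 0.0,"dz": 0.1,"yaw": 0.0},{"claw": 1.0,"dx": 0.0,"dy": 0.0,"dz": 0.0,"yaw": 0.0},{"claw": 1.0,"dx": 0.0,"dy": 0.0,"dz": 0.0,"yaw": 0.0}])

```text
time_s: 8.28
ee_pos: [476.7, 61.0, 119.7]
ee_rot: [-179.2, 0.7, -146.0]
force: [-2.9, 4.2, -3.5]
gripper_width: 10.3
```

Call:
drive_tool(moves=[{"claw": 1.0,"dx": 0.0,"dy": 0.0,"dz": 0.0,"yaw": 0.0},{"claw": 1.0,"dx": 0.0,"dy": 0.0,"dz": 0.0,"yaw": 0.0}])

```text
time_s: 8.52
ee_pos: [476.6, 61.1, 119.7]
ee_rot: [-179.2, 0.7, -146.0]
force: [-0.7, 0.7, -3.8]
gripper_width: 10.5
```

```bash
python3 st.py
```

```text
8.525 [476.589  61.099 119.743] [-179.159    0.707 -145.971] F [-0.678  0.749 -3.771] T [0.359 0.119 0.261] 10.46918403002037 q6 -117.50644574018861
```

Run:
```python
from bar import *
bars("w3.npy",{3:((321,238),(322,321))})
bars("w2.npy",{1:((322,244),(320,327))})
f=grab_frame("wrist"); cv2.imwrite("pics/wrist4.png",f["color"])
```

```text
bar 3 [472.4  57.3 142. ] 49.5 35.1
bar 1 [589.2 180.5 142. ] 48.6 -29.4
```

View pics/wrist4.png

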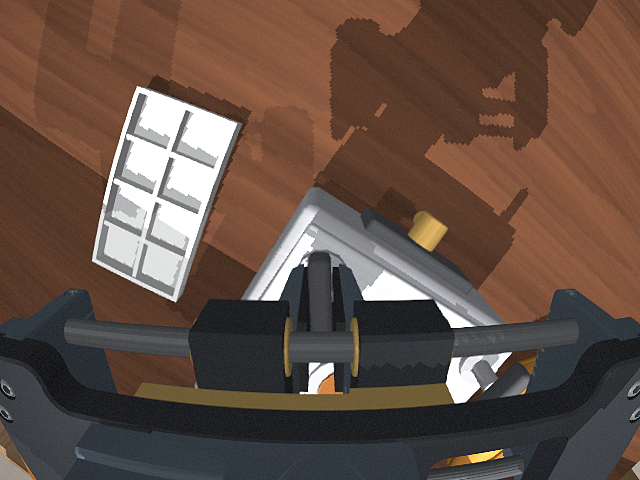

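Call:
drive_tool(moves=[{"claw": 0.6,"dx": 0.0,"dy": 0.0,"dz": 0.0,"yaw": 0.0},{"claw": 0.6,"dx": 0.27,"dy": 0.0,"dz": 0.12,"yaw": 0.0},{"claw": 0.6,"dx": 0.0,"dy": 0.0,"dz": 0.0,"yaw": 0.0}])

```text
time_s: 8.95
ee_pos: [473.6, 57.2, 118.5]
ee_rot: [-179.0, 0.9, -146.0]
force: [0.3, 0.3, -0.7]
gripper_width: 18.1
```

```bash
python3 st.py;python3 plan.py 471.8 57.7 117 -146 1
```

```text
8.95 [473.635  57.151 118.532] [-178.972    0.887 -146.008] F [ 0.29   0.326 -0.692] T [0.109 0.074 0.033] 18.09478733800749 q6 -117.78769621136387
8.95 [473.6  57.2 118.5] [-178.97    0.89 -146.01] q6 -117.8 w 18.1 F [ 0.3  0.3 -0.7]
delta [-1.8  0.5 -1.5] yaw 0.0
dx 0.06 dy 0.07 dz 0.08 yaw -0.00
```

Call:
drive_tool(moves=[{"claw": 0.6,"dx": 0.06,"dy": 0.05,"dz": 0.08,"yaw": 0.0},{"claw": 1.0,"dx": 0.0,"dy": 0.0,"dz": 0.0,"yaw": 0.0},{"claw": 1.0,"dx": 0.0,"dy": 0.0,"dz": 0.0,"yaw": 0.0},{"claw": 1.0,"dx": 0.0,"dy": 0.0,"dz": 0.0,"yaw": 0.0}])

```text
time_s: 9.45
ee_pos: [471.6, 57.8, 117.1]
ee_rot: [-179.0, 0.9, -146.0]
force: [-0.4, 0.0, 0.8]
gripper_width: 10.6
```

```bash
python3 st.py
```

```text
9.45 [471.622  57.752 117.051] [-179.048    0.891 -146.021] F [-0.368  0.047  0.788] T [0.269 0.221 0.193] 10.64184599028028 q6 -117.77234323580505
```

Call:
drive_tool(moves=[{"claw": 1.0,"dx": 0.0,"dy": 0.0,"dz": 0.02,"yaw": 0.9},{"claw": 1.0,"dx": 0.0,"dy": 0.0,"dz": 0.02,"yaw": 0.9},{"claw": 1.0,"dx": 0.0,"dy": 0.0,"dz": 0.02,"yaw": 0.9},{"claw": 1.0,"dx": 0.0,"dy": 0.0,"dz": 0.02,"yaw": 0.9}])

```text
time_s: 9.95
ee_pos: [471.6, 57.7, 115.4]
ee_rot: [-179.6, 1.2, -177.8]
force: [-0.1, 1.4, 0.5]
gripper_width: 10.8
```

```bash
python3 st.py
```

```text
9.95 [471.561  57.729 115.392] [-179.619    1.224 -177.838] F [-0.14   1.416  0.518] T [0.223 0.236 0.283] 10.79909851126408 q6 -85.90107635425558
```

Call:
drive_tool(moves=[{"claw": 1.0,"dx": 0.0,"dy": 0.0,"dz": 0.02,"yaw": 0.7},{"claw": 1.0,"dx": 0.0,"dy": 0.0,"dz": 0.01,"yaw": 0.0},{"claw": 1.0,"dx": 0.0,"dy": 0.0,"dz": 0.0,"yaw": 0.0}])

```text
time_s: 10.32
ee_pos: [471.6, 57.8, 115.1]
ee_rot: [-179.7, 1.3, 176.1]
force: [-1.4, 0.9, 0.0]
gripper_width: 10.5
```

```bash
python3 st.py
```

```text
10.325 [471.632  57.761 115.066] [-179.734    1.255  176.11 ] F [-1.381  0.895  0.002] T [0.205 0.223 0.033] 10.516309074649103 q6 -79.82398318318984
```

Call:
drive_tool(moves=[{"claw": 0.3,"dx": 0.0,"dy": 0.0,"dz": 0.0,"yaw": 0.0},{"claw": 0.1,"dx": 0.0,"dy": 0.0,"dz": 0.0,"yaw": 0.0},{"claw": 0.1,"dx": 0.0,"dy": 0.0,"dz": -0.8,"yaw": 0.0},{"claw": 0.1,"dx": 0.0,"dy": 0.0,"dz": -1.0,"yaw": 0.0},{"claw": 0.1,"dx": 0.0,"dy": 0.0,"dz": -0.4,"yaw": 0.0}])

```text
time_s: 10.95
ee_pos: [471.0, 57.4, 159.2]
ee_rot: [-179.7, 1.2, 176.2]
force: [-0.5, -0.1, -0.1]
gripper_width: 41.1
```

```bash
python3 plan.py 591.5 60.6 160 167 6 1.05
```

```text
10.95 [471.   57.4 159.2] [-179.66    1.24  176.23] q6 -80.0 w 41.1 F [-0.5 -0.1 -0.1]
delta [120.5   3.2   0.8] yaw -9.2
dx -0.95 dy 0.09 dz -0.01 yaw 0.18
dx -0.95 dy 0.11 dz -0.01 yaw 0.18
dx -0.95 dy 0.14 dz -0.01 yaw 0.18
dx -0.94 dy 0.16 dz -0.01 yaw 0.18
dx -0.94 dy 0.19 dz -0.01 yaw 0.18
dx -0.93 dy 0.22 dz -0.01 yaw 0.18
```

Call:
drive_tool(moves=[{"claw": 0.1,"dx": -0.95,"dy": 0.09,"dz": -0.05,"yaw": 0.18},{"claw": 0.1,"dx": -0.95,"dy": 0.11,"dz": 0.0,"yaw": 0.2},{"claw": 0.1,"dx": -0.95,"dy": 0.14,"dz": 0.0,"yaw": 0.2},{"claw": 0.1,"dx": -0.94,"dy": 0.16,"dz": 0.0,"yaw": 0.2},{"claw": 0.1,"dx": -0.94,"dy": 0.19,"dz": 0.0,"yaw": 0.2}])

```text
time_s: 11.58
ee_pos: [567.9, 58.8, 161.4]
ee_rot: [-179.8, 1.2, 167.6]
force: [-0.0, -0.5, -0.1]
gripper_width: 40.7
```

```bash
python3 plan.py 591.5 60.6 157 166 1 1.05
```

```text
11.575 [567.9  58.8 161.4] [-179.8     1.24  167.58] q6 -72.2 w 40.7 F [-0.  -0.5 -0.1]
delta [23.6  1.8 -4.4] yaw -1.6
dx -1.08 dy 0.32 dz 0.22 yaw 0.18
```

Call:
drive_tool(moves=[{"claw": 0.1,"dx": -0.8,"dy": 0.28,"dz": 0.1,"yaw": 0.18},{"claw": 0.1,"dx": -0.15,"dy": 0.0,"dz": 0.0,"yaw": 0.0},{"claw": 0.1,"dx": 0.0,"dy": 0.0,"dz": 0.0,"yaw": 0.0}])

```text
time_s: 11.95
ee_pos: [588.3, 59.7, 157.9]
ee_rot: [-179.8, 1.1, 166.0]
force: [-0.5, -0.3, 0.5]
gripper_width: 41.0
```

```bash
python3 plan.py 591.5 60.6 157 166 1 1.05
python3 - <<'E'
from h import *
f=grab_frame("wrist"); cv2.imwrite("pics/wrist5.png",f["color"]); np.save("w5.npy",f,allow_pickle=True)
E
```

```text
11.95 [588.3  59.7 157.9] [-179.76    1.11  166.03] q6 -70.7 w 41.0 F [-0.5 -0.3  0.5]
delta [ 3.2  0.9 -0.9] yaw -0.0
dx -0.14 dy 0.08 dz 0.05 yaw 0.00
```

View pics/wrist5.png

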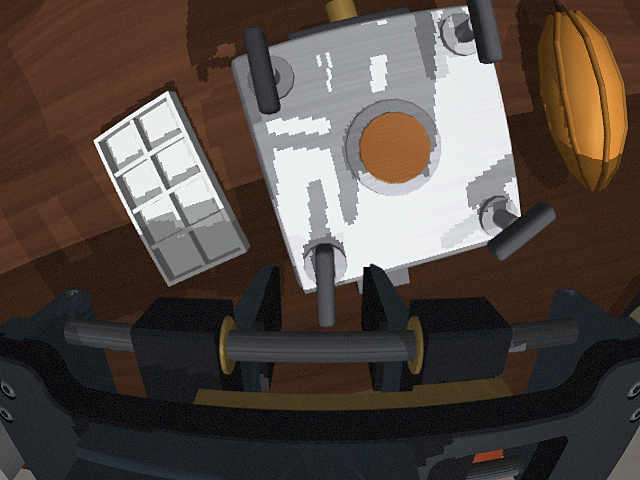

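Run:
```python
from bar import *
bars("w5.npy",{2:((323,243),(328,325)),3:((256,30),(269,110)),1:((492,253),(551,209))})
```

```text
bar 2 [591.7  60.9 142. ] 50.1 -10.5
bar 3 [472.5  57.9 142. ] 42.4 -5.0
bar 1 [587.6 179.3 142. ] 45.9 112.0
```

Call:
drive_tool(moves=[{"claw": 0.1,"dx": -0.16,"dy": 0.07,"dz": 0.4,"yaw": -0.33},{"claw": 0.1,"dx": 0.0,"dy": 0.0,"dz": 0.8,"yaw": 0.0},{"claw": 0.4,"dx": 0.0,"dy": 0.0,"dz": 0.7,"yaw": 0.0},{"claw": 0.5,"dx": 0.0,"dy": 0.0,"dz": 0.0,"yaw": 0.0}])

```text
time_s: 12.5
ee_pos: [589.7, 59.8, 118.0]
ee_rot: [-179.7, 1.0, 168.9]
force: [0.4, 0.5, 0.5]
gripper_width: 24.6
```

```bash
python3 plan.py 591.5 60.7 117 169 1 1.05
```

```text
12.5 [589.7  59.8 118. ] [-179.68    0.99  168.89] q6 -73.5 w 24.6 F [0.4 0.5 0.5]
delta [ 1.8  0.9 -1. ] yaw 0.1
dx -0.07 dy 0.06 dz 0.05 yaw -0.01
```

Call:
drive_tool(moves=[{"claw": 0.6,"dx": -0.07,"dy": 0.06,"dz": 0.05,"yaw": 0.0},{"claw": 1.0,"dx": 0.0,"dy": 0.0,"dz": 0.0,"yaw": 0.0},{"claw": 1.0,"dx": 0.0,"dy": 0.0,"dz": 0.0,"yaw": 0.0},{"claw": 1.0,"dx": 0.0,"dy": 0.0,"dz": 0.0,"yaw": 0.0}])

```text
time_s: 13.0
ee_pos: [591.7, 61.2, 117.2]
ee_rot: [-179.7, 1.0, 168.9]
force: [-0.1, 0.5, -1.7]
gripper_width: 10.5
```

```bash
python3 st.py
```

```text
13.0 [591.731  61.237 117.241] [-179.736    1.025  168.857] F [-0.113  0.511 -1.725] T [0.071 0.007 0.037] 10.468959950050825 q6 -73.43428282267094
```

Call:
drive_tool(moves=[{"claw": 1.0,"dx": 0.0,"dy": 0.0,"dz": 0.02,"yaw": 0.9},{"claw": 1.0,"dx": 0.0,"dy": 0.0,"dz": 0.02,"yaw": 0.9},{"claw": 1.0,"dx": 0.0,"dy": 0.0,"dz": 0.02,"yaw": 0.9},{"claw": 1.0,"dx": 0.0,"dy": 0.0,"dz": 0.02,"yaw": 0.9}])

```text
time_s: 13.5
ee_pos: [591.7, 61.2, 115.7]
ee_rot: [179.7, 1.0, 137.1]
force: [-0.1, 0.1, -2.7]
gripper_width: 10.4
```

Call:
drive_tool(moves=[{"claw": 1.0,"dx": 0.0,"dy": 0.0,"dz": 0.02,"yaw": 0.7},{"claw": 1.0,"dx": 0.0,"dy": 0.0,"dz": 0.01,"yaw": 0.0},{"claw": 1.0,"dx": 0.0,"dy": 0.0,"dz": 0.0,"yaw": 0.0}])

```text
time_s: 13.88
ee_pos: [591.7, 61.2, 115.4]
ee_rot: [179.6, 1.0, 131.1]
force: [0.6, 0.6, -2.5]
gripper_width: 10.8
```

```bash
python3 st.py
```

```text
13.875 [591.662  61.166 115.356] [179.62    1.027 131.084] F [ 0.6    0.619 -2.496] T [ 0.06  -0.014  0.073] 10.767166561602037 q6 -35.59128887423908
```

Call:
drive_tool(moves=[{"claw": 0.3,"dx": 0.0,"dy": 0.0,"dz": 0.0,"yaw": 0.0},{"claw": 0.1,"dx": 0.0,"dy": 0.0,"dz": 0.0,"yaw": 0.0},{"claw": 0.1,"dx": 0.0,"dy": 0.0,"dz": -0.8,"yaw": 0.0},{"claw": 0.1,"dx": 0.0,"dy": 0.0,"dz": -1.0,"yaw": 0.0},{"claw": 0.1,"dx": 0.0,"dy": 0.0,"dz": -0.4,"yaw": 0.0}])

```text
time_s: 14.5
ee_pos: [591.5, 61.2, 163.0]
ee_rot: [179.5, 1.1, 131.2]
force: [-0.4, -0.2, -0.0]
gripper_width: 40.9
```

```bash
python3 plan.py 468.9 177.9 162 177 9 1.05
```

```text
14.5 [591.5  61.2 163. ] [179.54   1.11 131.15] q6 -35.7 w 40.9 F [-0.4 -0.2 -0. ]
delta [-122.6  116.7   -1. ] yaw 45.8
dx 0.89 dy -0.08 dz 0.01 yaw -0.59
dx 0.90 dy -0.00 dz 0.01 yaw -0.59
dx 0.89 dy 0.08 dz 0.01 yaw -0.59
dx 0.88 dy 0.16 dz 0.01 yaw -0.59
dx 0.86 dy 0.23 dz 0.01 yaw -0.59
dx 0.84 dy 0.31 dz 0.01 yaw -0.59
dx 0.81 dy 0.38 dz 0.01 yaw -0.59
dx 0.77 dy 0.45 dz 0.01 yaw -0.59
dx 0.73 dy 0.52 dz 0.01 yaw -0.59
```

Screw 2 turned 37.8°. On to screw 4.

Call:
drive_tool(moves=[{"claw": 0.1,"dx": 0.89,"dy": -0.08,"dz": 0.0,"yaw": -0.6},{"claw": 0.1,"dx": 0.9,"dy": 0.0,"dz": 0.0,"yaw": -0.6},{"claw": 0.1,"dx": 0.89,"dy": 0.08,"dz": 0.0,"yaw": -0.6},{"claw": 0.1,"dx": 0.88,"dy": 0.16,"dz": 0.0,"yaw": -0.6},{"claw": 0.1,"dx": 0.86,"dy": 0.23,"dz": 0.0,"yaw": -0.6}])

```text
time_s: 15.12
ee_pos: [526.5, 123.4, 164.5]
ee_rot: [179.9, 1.5, 157.7]
force: [-0.2, -0.2, 0.3]
gripper_width: 40.7
```

```bash
python3 plan.py 468.9 177.9 160 177 4 1.05
```

```text
15.125 [526.5 123.4 164.5] [179.93   1.49 157.68] q6 -54.8 w 40.7 F [-0.2 -0.2  0.3]
delta [-57.6  54.5  -4.5] yaw 19.3
dx 0.88 dy 0.34 dz 0.06 yaw -0.56
dx 0.85 dy 0.41 dz 0.06 yaw -0.56
dx 0.81 dy 0.48 dz 0.06 yaw -0.56
dx 0.77 dy 0.55 dz 0.06 yaw -0.56
```

Call:
drive_tool(moves=[{"claw": 0.1,"dx": 0.88,"dy": 0.34,"dz": 0.06,"yaw": -0.56},{"claw": 0.1,"dx": 0.85,"dy": 0.41,"dz": 0.06,"yaw": -0.56},{"claw": 0.1,"dx": 0.81,"dy": 0.48,"dz": 0.06,"yaw": -0.56},{"claw": 0.1,"dx": 0.65,"dy": 0.47,"dz": 0.06,"yaw": -0.5},{"claw": 0.1,"dx": 0.0,"dy": 0.0,"dz": 0.0,"yaw": 0.0}])

```text
time_s: 15.75
ee_pos: [471.7, 175.1, 160.2]
ee_rot: [-179.6, 1.6, 177.1]
force: [0.6, -0.9, -0.4]
gripper_width: 41.2
```

```bash
python3 plan.py 468.9 177.9 160 177 1 1.05
python3 - <<'E'
from h import *
f=grab_frame("wrist"); cv2.imwrite("pics/wrist6.png",f["color"]); np.save("w6.npy",f,allow_pickle=True)
E
```

```text
15.75 [471.7 175.1 160.2] [-179.62    1.58  177.11] q6 -66.9 w 41.2 F [ 0.6 -0.9 -0.4]
delta [-2.8  2.8 -0.2] yaw -0.1
dx 0.14 dy 0.13 dz 0.01 yaw 0.01
```

View pics/wrist6.png

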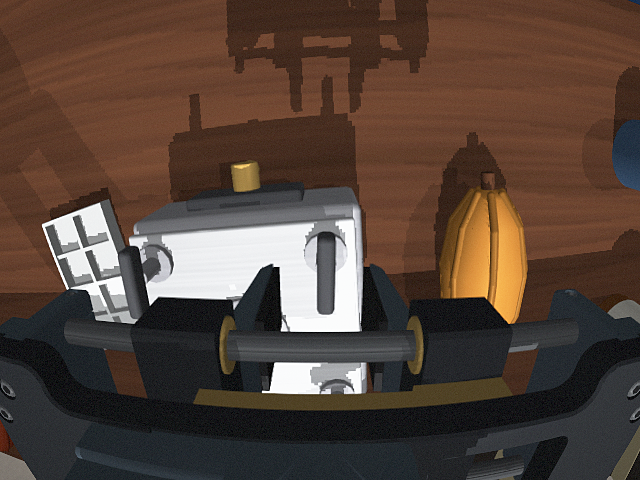

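```bash
python3 - <<'E'
from bar import *
bars("w6.npy",{4:((325,231),(325,313))})
E
python3 st.py
```

```text
bar 4 [468.5 176.8 142. ] 49.3 -2.6
15.8 [472.257 174.872 160.318] [-179.628    1.624  177.063] F [-0.141 -0.105 -0.177] T [0.111 0.018 0.02 ] 41.06280970068987 q6 -66.8651011702124
```

Call:
drive_tool(moves=[{"claw": 0.1,"dx": 0.18,"dy": 0.13,"dz": 0.4,"yaw": 0.0},{"claw": 0.1,"dx": 0.0,"dy": 0.0,"dz": 0.8,"yaw": 0.0},{"claw": 0.4,"dx": 0.0,"dy": 0.0,"dz": 0.8,"yaw": 0.0},{"claw": 0.5,"dx": 0.0,"dy": 0.0,"dz": 0.0,"yaw": 0.0}])

```text
time_s: 16.3
ee_pos: [471.2, 176.3, 118.5]
ee_rot: [-179.6, 1.7, 176.8]
force: [-0.2, -0.0, -0.1]
gripper_width: 24.2
```

```bash
python3 plan.py 468.8 177.5 117 177 1 1.05
```

```text
16.3 [471.2 176.3 118.5] [-179.63    1.67  176.77] q6 -66.2 w 24.2 F [-0.2 -0.  -0.1]
delta [-2.4  1.2 -1.5] yaw 0.2
dx 0.12 dy 0.05 dz 0.07 yaw -0.03
```

Call:
drive_tool(moves=[{"claw": 0.6,"dx": 0.12,"dy": 0.05,"dz": 0.07,"yaw": 0.0},{"claw": 1.0,"dx": 0.0,"dy": 0.0,"dz": 0.0,"yaw": 0.0},{"claw": 1.0,"dx": 0.0,"dy": 0.0,"dz": 0.0,"yaw": 0.0},{"claw": 1.0,"dx": 0.0,"dy": 0.0,"dz": 0.0,"yaw": 0.0}])

```text
time_s: 16.8
ee_pos: [469.2, 177.7, 117.4]
ee_rot: [-179.7, 1.7, 176.7]
force: [0.2, 0.6, -3.3]
gripper_width: 10.5
```

```bash
python3 st.py
```

```text
16.8 [469.22  177.673 117.431] [-179.687    1.719  176.686] F [ 0.172  0.565 -3.287] T [ 0.047 -0.021  0.028] 10.49743790752494 q6 -65.9194262700742
```

Call:
drive_tool(moves=[{"claw": 1.0,"dx": 0.0,"dy": 0.0,"dz": 0.02,"yaw": 0.9},{"claw": 1.0,"dx": 0.0,"dy": 0.0,"dz": 0.02,"yaw": 0.9},{"claw": 1.0,"dx": 0.0,"dy": 0.0,"dz": 0.02,"yaw": 0.9},{"claw": 1.0,"dx": 0.0,"dy": 0.0,"dz": 0.02,"yaw": 0.9}])

```text
time_s: 17.3
ee_pos: [469.0, 177.1, 115.8]
ee_rot: [179.5, 1.7, 144.9]
force: [0.9, 0.6, -2.6]
gripper_width: 10.5
```

Call:
drive_tool(moves=[{"claw": 1.0,"dx": 0.0,"dy": 0.0,"dz": 0.02,"yaw": 0.7},{"claw": 1.0,"dx": 0.0,"dy": 0.0,"dz": 0.01,"yaw": 0.0},{"claw": 1.0,"dx": 0.0,"dy": 0.0,"dz": 0.0,"yaw": 0.0}])

```text
time_s: 17.68
ee_pos: [469.0, 177.0, 115.5]
ee_rot: [179.3, 1.6, 138.9]
force: [-0.3, 0.5, -3.2]
gripper_width: 10.6
```

```bash
python3 st.py
```

```text
17.675 [468.965 177.041 115.465] [179.312   1.632 138.938] F [-0.306  0.544 -3.249] T [-0.019  0.048  0.118] 10.623769602275557 q6 -28.06067412334127
```

Call:
drive_tool(moves=[{"claw": 0.3,"dx": 0.0,"dy": 0.0,"dz": 0.0,"yaw": 0.0},{"claw": 0.1,"dx": 0.0,"dy": 0.0,"dz": 0.0,"yaw": 0.0},{"claw": 0.1,"dx": 0.0,"dy": 0.0,"dz": -0.8,"yaw": 0.0},{"claw": 0.1,"dx": 0.0,"dy": 0.0,"dz": -1.0,"yaw": 0.0},{"claw": 0.1,"dx": 0.0,"dy": 0.0,"dz": -0.4,"yaw": 0.0}])

```text
time_s: 18.3
ee_pos: [468.2, 177.3, 161.0]
ee_rot: [179.3, 1.7, 139.0]
force: [0.2, 0.2, 0.7]
gripper_width: 41.2
```

```bash
python3 plan.py 588.7 180.6 160 112.6 6 1.05
```

```text
18.3 [468.2 177.3 161. ] [179.27   1.68 139.03] q6 -28.2 w 41.2 F [0.2 0.2 0.7]
delta [120.5   3.3  -1. ] yaw -26.4
dx -0.71 dy 0.65 dz 0.01 yaw 0.51
dx -0.65 dy 0.70 dz 0.01 yaw 0.51
dx -0.60 dy 0.75 dz 0.01 yaw 0.51
dx -0.54 dy 0.79 dz 0.01 yaw 0.51
dx -0.48 dy 0.83 dz 0.01 yaw 0.51
dx -0.41 dy 0.86 dz 0.01 yaw 0.51
```

Call:
drive_tool(moves=[{"claw": 0.1,"dx": -0.71,"dy": 0.65,"dz": 0.0,"yaw": 0.53},{"claw": 0.1,"dx": -0.65,"dy": 0.7,"dz": 0.0,"yaw": 0.53},{"claw": 0.1,"dx": -0.6,"dy": 0.75,"dz": 0.0,"yaw": 0.53},{"claw": 0.1,"dx": -0.54,"dy": 0.79,"dz": 0.0,"yaw": 0.53},{"claw": 0.1,"dx": -0.48,"dy": 0.83,"dz": 0.0,"yaw": 0.53}])

```text
time_s: 18.92
ee_pos: [565.4, 178.7, 164.1]
ee_rot: [178.7, 1.3, 115.6]
force: [-0.6, -0.8, -0.6]
gripper_width: 40.9
```

```bash
python3 plan.py 588.5 180.6 150 112.6 1 1.05
```

```text
18.925 [565.4 178.7 164.1] [178.67   1.25 115.59] q6 -8.1 w 40.9 F [-0.6 -0.8 -0.6]
delta [ 23.1   1.9 -14.1] yaw -3.0
dx -0.39 dy 1.03 dz 0.70 yaw 0.35
```

Call:
drive_tool(moves=[{"claw": 0.1,"dx": -0.36,"dy": 0.9,"dz": 0.2,"yaw": 0.25},{"claw": 0.1,"dx": 0.0,"dy": 0.0,"dz": 0.2,"yaw": 0.0},{"claw": 0.1,"dx": 0.0,"dy": 0.0,"dz": 0.3,"yaw": 0.0}])

```text
time_s: 19.3
ee_pos: [585.7, 179.5, 149.1]
ee_rot: [178.7, 1.2, 113.4]
force: [-0.1, -0.6, 0.3]
gripper_width: 41.1
```

```bash
python3 plan.py 588.5 180.6 115 112.6 1 1.05
```

```text
19.3 [585.7 179.5 149.1] [178.71   1.19 113.38] q6 -6.4 w 41.1 F [-0.1 -0.6  0.3]
delta [  2.8   1.1 -34.1] yaw -0.8
dx -0.00 dy 0.14 dz 1.71 yaw 0.09
```

Call:
drive_tool(moves=[{"claw": 0.3,"dx": 0.0,"dy": 0.14,"dz": 0.7,"yaw": 0.09},{"claw": 0.4,"dx": 0.0,"dy": 0.05,"dz": 0.75,"yaw": 0.0},{"claw": 0.6,"dx": 0.0,"dy": 0.0,"dz": 0.1,"yaw": 0.0},{"claw": 0.6,"dx": 0.0,"dy": 0.0,"dz": 0.0,"yaw": 0.0}])

```text
time_s: 19.8
ee_pos: [587.8, 180.5, 114.8]
ee_rot: [178.9, 1.1, 112.6]
force: [0.3, 0.4, 0.8]
gripper_width: 18.2
```

```bash
python3 plan.py 588.5 180.6 115 112.6 1 1.05
```

```text
19.8 [587.8 180.5 114.8] [178.91   1.15 112.64] q6 -5.5 w 18.2 F [0.3 0.4 0.8]
delta [0.7 0.1 0.2] yaw -0.0
dx -0.01 dy 0.03 dz -0.01 yaw 0.00
```

Close and turn in two small steps, watching the torque.

Call:
drive_tool(moves=[{"claw": 1.0,"dx": 0.0,"dy": 0.0,"dz": 0.0,"yaw": 0.0},{"claw": 1.0,"dx": 0.0,"dy": 0.0,"dz": 0.0,"yaw": 0.0},{"claw": 1.0,"dx": 0.0,"dy": 0.0,"dz": 0.02,"yaw": 0.9},{"claw": 1.0,"dx": 0.0,"dy": 0.0,"dz": 0.02,"yaw": 0.9},{"claw": 1.0,"dx": 0.0,"dy": 0.0,"dz": 0.01,"yaw": 0.0}])

```text
time_s: 20.42
ee_pos: [588.3, 180.7, 114.3]
ee_rot: [178.6, 0.8, 96.9]
force: [0.6, 0.7, -0.7]
gripper_width: 10.2
```

```bash
python3 st.py
```

```text
20.425 [588.268 180.714 114.261] [178.559   0.823  96.911] F [ 0.576  0.737 -0.689] T [-0.13   0.222  0.109] 10.188904879166273 q6 10.26332990042589
```

Call:
drive_tool(moves=[{"claw": 1.0,"dx": 0.0,"dy": 0.0,"dz": 0.02,"yaw": 0.8},{"claw": 1.0,"dx": 0.0,"dy": 0.0,"dz": 0.0,"yaw": 0.0}])

```text
time_s: 20.68
ee_pos: [588.2, 180.7, 114.0]
ee_rot: [178.5, 0.7, 90.2]
force: [1.4, 0.2, -1.9]
gripper_width: 10.3
```

```bash
python3 st.py
```

```text
20.675 [588.2   180.72  113.975] [178.478   0.662  90.213] F [ 1.403  0.186 -1.938] T [-0.088  0.201  0.212] 10.259572431626214 q6 16.97729857998951
```

Call:
drive_tool(moves=[{"claw": 1.0,"dx": 0.0,"dy": 0.0,"dz": 0.0,"yaw": 0.0}])

```text
time_s: 20.8
ee_pos: [588.2, 180.8, 114.0]
ee_rot: [178.5, 0.7, 90.4]
force: [1.3, 0.1, -1.7]
gripper_width: 10.2
```

```bash
python3 st.py
```

```text
20.8 [588.209 180.752 113.963] [178.48    0.665  90.365] F [ 1.293  0.101 -1.697] T [-0.117  0.209  0.154] 10.15675175791306 q6 16.827418799027406
```

Call:
drive_tool(moves=[{"claw": 1.0,"dx": 0.0,"dy": 0.0,"dz": 0.015,"yaw": 0.6},{"claw": 1.0,"dx": 0.0,"dy": 0.0,"dz": 0.0,"yaw": 0.0},{"claw": 1.0,"dx": 0.0,"dy": 0.0,"dz": 0.0,"yaw": 0.0}])

```text
time_s: 21.18
ee_pos: [588.2, 180.7, 113.9]
ee_rot: [178.4, 0.6, 85.5]
force: [1.1, 0.6, -2.1]
gripper_width: 10.4
```

```bash
python3 st.py
```

```text
21.175 [588.196 180.745 113.854] [178.43    0.552  85.526] F [ 1.052  0.635 -2.136] T [-0.148  0.263  0.234] 10.423794892284103 q6 21.68570743595659
```

Call:
drive_tool(moves=[{"claw": 0.3,"dx": 0.0,"dy": 0.0,"dz": 0.0,"yaw": 0.0},{"claw": 0.1,"dx": 0.0,"dy": 0.0,"dz": 0.0,"yaw": 0.0},{"claw": 0.1,"dx": 0.0,"dy": 0.0,"dz": -0.9,"yaw": 0.0},{"claw": 0.1,"dx": 0.0,"dy": 0.0,"dz": -1.0,"yaw": 0.0},{"claw": 0.1,"dx": 0.0,"dy": 0.0,"dz": -0.3,"yaw": -0.5}])

```text
time_s: 21.8
ee_pos: [586.9, 181.0, 159.6]
ee_rot: [178.5, 0.6, 90.0]
force: [-0.3, 0.0, -0.9]
gripper_width: 41.0
```

```bash
python3 plan.py 471.6 57.7 160 176.1 10 1.05
```

```text
21.8 [586.9 181.  159.6] [178.47   0.63  89.96] q6 17.1 w 41.0 F [-0.3  0.  -0.9]
delta [-115.3 -123.3    0.4] yaw 86.1
dx -0.59 dy -0.55 dz -0.00 yaw -1.00
dx -0.50 dy -0.63 dz -0.00 yaw -1.00
dx -0.40 dy -0.70 dz -0.00 yaw -1.00
dx -0.29 dy -0.75 dz -0.00 yaw -1.00
dx -0.17 dy -0.78 dz -0.00 yaw -1.00
dx -0.05 dy -0.80 dz -0.00 yaw -1.00
dx 0.07 dy -0.80 dz -0.00 yaw -1.00
dx 0.19 dy -0.78 dz -0.00 yaw -1.00
dx 0.30 dy -0.75 dz -0.00 yaw -1.00
dx 0.41 dy -0.69 dz -0.00 yaw -1.00
```

Call:
drive_tool(moves=[{"claw": 0.1,"dx": -0.59,"dy": -0.55,"dz": 0.0,"yaw": -1.0},{"claw": 0.1,"dx": -0.5,"dy": -0.63,"dz": 0.0,"yaw": -1.0},{"claw": 0.1,"dx": -0.4,"dy": -0.7,"dz": 0.0,"yaw": -1.0},{"claw": 0.1,"dx": -0.29,"dy": -0.75,"dz": 0.0,"yaw": -1.0},{"claw": 0.1,"dx": -0.17,"dy": -0.78,"dz": 0.0,"yaw": -1.0}])

```text
time_s: 22.42
ee_pos: [532.6, 120.9, 161.0]
ee_rot: [179.1, 1.7, 134.4]
force: [-0.7, 0.3, -0.0]
gripper_width: 41.5
```

```bash
python3 plan.py 471.6 57.7 158 176.1 5 1.05
```

```text
22.425 [532.6 120.9 161. ] [179.06   1.66 134.43] q6 -31.8 w 41.5 F [-0.7  0.3 -0. ]
delta [-61.  -63.2  -3. ] yaw 41.7
dx -0.02 dy -0.84 dz 0.03 yaw -0.97
dx 0.10 dy -0.83 dz 0.03 yaw -0.97
dx 0.22 dy -0.81 dz 0.03 yaw -0.97
dx 0.33 dy -0.77 dz 0.03 yaw -0.97
dx 0.44 dy -0.71 dz 0.03 yaw -0.97
```

Call:
drive_tool(moves=[{"claw": 0.1,"dx": -0.02,"dy": -0.84,"dz": 0.03,"yaw": -0.97},{"claw": 0.1,"dx": 0.1,"dy": -0.83,"dz": 0.03,"yaw": -0.97},{"claw": 0.1,"dx": 0.22,"dy": -0.81,"dz": 0.03,"yaw": -0.97},{"claw": 0.1,"dx": 0.33,"dy": -0.75,"dz": 0.03,"yaw": -0.97},{"claw": 0.1,"dx": 0.4,"dy": -0.6,"dz": 0.05,"yaw": -0.8}])

```text
time_s: 23.05
ee_pos: [474.9, 60.4, 157.9]
ee_rot: [-179.7, 2.1, 176.0]
force: [0.7, -0.4, 0.6]
gripper_width: 40.9
```

```bash
python3 plan.py 471.6 57.7 150 176.1 1 1.05
```

```text
23.05 [474.9  60.4 157.9] [-179.67    2.07  176.05] q6 -79.3 w 40.9 F [ 0.7 -0.4  0.6]
delta [-3.3 -2.7 -7.9] yaw 0.1
dx 0.15 dy -0.14 dz 0.39 yaw -0.01
```

Call:
drive_tool(moves=[{"claw": 0.1,"dx": 0.05,"dy": -0.08,"dz": 0.3,"yaw": 0.0},{"claw": 0.1,"dx": 0.0,"dy": 0.0,"dz": 0.3,"yaw": 0.0}])

```text
time_s: 23.3
ee_pos: [474.5, 58.5, 146.2]
ee_rot: [-179.7, 2.2, 175.8]
force: [0.4, 0.2, -0.0]
gripper_width: 40.8
```

```bash
python3 plan.py 471.6 57.7 115 176.1 1 1.05
```

```text
23.3 [474.5  58.5 146.2] [-179.72    2.2   175.81] q6 -79.3 w 40.8 F [ 0.4  0.2 -0. ]
delta [ -2.9  -0.8 -31.2] yaw 0.3
dx 0.13 dy -0.05 dz 1.56 yaw -0.03
```

Call:
drive_tool(moves=[{"claw": 0.3,"dx": 0.18,"dy": -0.05,"dz": 0.75,"yaw": -0.03},{"claw": 0.4,"dx": 0.05,"dy": 0.0,"dz": 0.72,"yaw": 0.0},{"claw": 0.6,"dx": 0.0,"dy": 0.0,"dz": 0.0,"yaw": 0.0},{"claw": 0.6,"dx": 0.0,"dy": 0.0,"dz": 0.0,"yaw": 0.0}])

```text
time_s: 23.8
ee_pos: [472.7, 59.0, 115.0]
ee_rot: [-179.8, 2.2, 175.9]
force: [-0.6, -0.5, 0.3]
gripper_width: 18.3
```

```bash
python3 plan.py 471.6 57.7 115 176.1 1 1.05
```

```text
23.8 [472.7  59.  115. ] [-179.76    2.24  175.86] q6 -79.2 w 18.3 F [-0.6 -0.5  0.3]
delta [-1.1 -1.3  0. ] yaw 0.2
dx 0.05 dy -0.06 dz -0.00 yaw -0.03
```

Call:
drive_tool(moves=[{"claw": 0.8,"dx": 0.05,"dy": -0.06,"dz": 0.0,"yaw": 0.0},{"claw": 1.0,"dx": 0.0,"dy": 0.0,"dz": 0.0,"yaw": 0.0},{"claw": 1.0,"dx": 0.0,"dy": 0.0,"dz": 0.0,"yaw": 0.0},{"claw": 1.0,"dx": 0.0,"dy": 0.0,"dz": 0.02,"yaw": 0.9},{"claw": 1.0,"dx": 0.0,"dy": 0.0,"dz": 0.02,"yaw": 0.9}])

```text
time_s: 24.42
ee_pos: [472.1, 57.7, 114.5]
ee_rot: [179.6, 2.3, 160.0]
force: [0.1, 0.3, -2.7]
gripper_width: 10.3
```

Call:
drive_tool(moves=[{"claw": 1.0,"dx": 0.0,"dy": 0.0,"dz": 0.01,"yaw": 0.5},{"claw": 1.0,"dx": 0.0,"dy": 0.0,"dz": 0.0,"yaw": 0.0},{"claw": 1.0,"dx": 0.0,"dy": 0.0,"dz": 0.0,"yaw": 0.0}])

```text
time_s: 24.8
ee_pos: [472.1, 57.7, 114.3]
ee_rot: [179.5, 2.3, 155.7]
force: [0.8, 0.5, -2.5]
gripper_width: 10.5
```

```bash
python3 st.py
```

```text
24.8 [472.097  57.656 114.304] [179.478   2.28  155.703] F [ 0.768  0.549 -2.501] T [-0.061 -0.017  0.162] 10.492125910700713 q6 -59.10134433836034
```

Call:
drive_tool(moves=[{"claw": 1.0,"dx": 0.0,"dy": 0.0,"dz": 0.02,"yaw": 0.7},{"claw": 1.0,"dx": 0.0,"dy": 0.0,"dz": 0.0,"yaw": 0.0},{"claw": 1.0,"dx": 0.0,"dy": 0.0,"dz": 0.0,"yaw": 0.0}])

```text
time_s: 25.18
ee_pos: [472.1, 57.6, 114.2]
ee_rot: [179.3, 2.2, 149.9]
force: [0.1, -0.0, -2.4]
gripper_width: 10.5
```

```bash
python3 st.py
```

```text
25.175 [472.079  57.617 114.162] [179.271   2.23  149.879] F [ 0.074 -0.027 -2.446] T [-0.077  0.039  0.312] 10.482620855005422 q6 -53.244879141296025
```

Call:
drive_tool(moves=[{"claw": 0.3,"dx": 0.0,"dy": 0.0,"dz": 0.0,"yaw": 0.0},{"claw": 0.1,"dx": 0.0,"dy": 0.0,"dz": 0.0,"yaw": 0.0},{"claw": 0.1,"dx": 0.0,"dy": 0.0,"dz": -0.9,"yaw": 0.0},{"claw": 0.1,"dx": 0.0,"dy": 0.0,"dz": -1.0,"yaw": 0.0},{"claw": 0.1,"dx": 0.0,"dy": 0.0,"dz": -0.3,"yaw": 0.5}])

```text
time_s: 25.8
ee_pos: [470.3, 58.0, 159.8]
ee_rot: [179.1, 2.1, 145.4]
force: [0.8, -1.1, 0.6]
gripper_width: 41.2
```

```bash
python3 plan.py 591.7 61.2 158 131.1 6 1.05
```

```text
25.8 [470.3  58.  159.8] [179.05   2.13 145.42] q6 -48.9 w 41.2 F [ 0.8 -1.1  0.6]
delta [121.4   3.2  -1.8] yaw -14.3
dx -0.78 dy 0.57 dz 0.02 yaw 0.28
dx -0.75 dy 0.60 dz 0.02 yaw 0.28
dx -0.73 dy 0.63 dz 0.02 yaw 0.28
dx -0.70 dy 0.66 dz 0.02 yaw 0.28
dx -0.67 dy 0.69 dz 0.02 yaw 0.28
dx -0.64 dy 0.72 dz 0.02 yaw 0.28
```

Call:
drive_tool(moves=[{"claw": 0.1,"dx": -0.78,"dy": 0.57,"dz": 0.0,"yaw": 0.3},{"claw": 0.1,"dx": -0.75,"dy": 0.6,"dz": 0.0,"yaw": 0.3},{"claw": 0.1,"dx": -0.73,"dy": 0.63,"dz": 0.0,"yaw": 0.3},{"claw": 0.1,"dx": -0.7,"dy": 0.66,"dz": 0.0,"yaw": 0.3},{"claw": 0.1,"dx": -0.67,"dy": 0.69,"dz": 0.0,"yaw": 0.3}])

```text
time_s: 26.42
ee_pos: [568.6, 59.8, 166.2]
ee_rot: [178.4, 1.9, 132.0]
force: [-0.6, 0.6, 0.0]
gripper_width: 41.1
```

```bash
python3 plan.py 591.7 61.2 150 131.1 1 1.05
```

```text
26.425 [568.6  59.8 166.2] [178.41   1.91 132.02] q6 -36.6 w 41.1 F [-0.6  0.6  0. ]
delta [ 23.1   1.4 -16.2] yaw -0.9
dx -0.69 dy 0.86 dz 0.81 yaw 0.11
```

Call:
drive_tool(moves=[{"claw": 0.1,"dx": -0.62,"dy": 0.8,"dz": 0.2,"yaw": 0.1},{"claw": 0.1,"dx": -0.05,"dy": 0.05,"dz": 0.3,"yaw": 0.0},{"claw": 0.1,"dx": 0.0,"dy": 0.0,"dz": 0.4,"yaw": 0.0}])

```text
time_s: 26.8
ee_pos: [592.3, 61.1, 148.9]
ee_rot: [178.3, 1.9, 131.1]
force: [0.4, -0.3, -0.5]
gripper_width: 41.1
```

```bash
python3 plan.py 591.7 61.2 115.2 131.1 1 1.05
```

```text
26.8 [592.3  61.1 148.9] [178.32   1.9  131.11] q6 -35.8 w 41.1 F [ 0.4 -0.3 -0.5]
delta [ -0.6   0.1 -33.7] yaw -0.0
dx 0.02 dy -0.02 dz 1.69 yaw 0.00
```

Call:
drive_tool(moves=[{"claw": 0.3,"dx": 0.05,"dy": 0.0,"dz": 0.75,"yaw": 0.0},{"claw": 0.4,"dx": 0.05,"dy": 0.0,"dz": 0.72,"yaw": 0.0},{"claw": 0.6,"dx": 0.0,"dy": 0.0,"dz": 0.05,"yaw": 0.0},{"claw": 0.6,"dx": 0.0,"dy": 0.0,"dz": 0.0,"yaw": 0.0}])

```text
time_s: 27.3
ee_pos: [589.3, 62.3, 115.0]
ee_rot: [178.5, 1.7, 131.1]
force: [0.1, -0.1, 0.7]
gripper_width: 18.3
```

```bash
python3 plan.py 591.7 61.2 115.2 131.1 1 1.05
```

```text
27.3 [589.3  62.3 115. ] [178.52   1.75 131.15] q6 -35.6 w 18.3 F [ 0.1 -0.1  0.7]
delta [ 2.4 -1.1  0.2] yaw -0.0
dx -0.12 dy 0.05 dz -0.01 yaw 0.01
```

Call:
drive_tool(moves=[{"claw": 0.8,"dx": -0.12,"dy": 0.05,"dz": 0.0,"yaw": 0.0},{"claw": 1.0,"dx": 0.0,"dy": 0.0,"dz": 0.0,"yaw": 0.0},{"claw": 1.0,"dx": 0.0,"dy": 0.0,"dz": 0.0,"yaw": 0.0},{"claw": 1.0,"dx": 0.0,"dy": 0.0,"dz": 0.02,"yaw": 0.9},{"claw": 1.0,"dx": 0.0,"dy": 0.0,"dz": 0.02,"yaw": 0.9}])

```text
time_s: 27.92
ee_pos: [591.6, 61.5, 114.6]
ee_rot: [178.1, 1.3, 115.3]
force: [-0.5, 0.6, -2.4]
gripper_width: 10.8
```

Call:
drive_tool(moves=[{"claw": 1.0,"dx": 0.0,"dy": 0.0,"dz": 0.01,"yaw": 0.5},{"claw": 1.0,"dx": 0.0,"dy": 0.0,"dz": 0.0,"yaw": 0.0},{"claw": 1.0,"dx": 0.0,"dy": 0.0,"dz": 0.0,"yaw": 0.0}])

```text
time_s: 28.3
ee_pos: [591.6, 61.6, 114.3]
ee_rot: [178.0, 1.2, 111.0]
force: [0.1, 0.5, -0.8]
gripper_width: 10.8
```

```bash
python3 st.py
```

```text
28.3 [591.608  61.559 114.339] [178.038   1.15  111.043] F [ 0.131  0.529 -0.773] T [-0.086  0.309  0.134] 10.780138718575904 q6 -15.554790628921088
```

Call:
drive_tool(moves=[{"claw": 1.0,"dx": 0.0,"dy": 0.0,"dz": 0.02,"yaw": 0.7},{"claw": 1.0,"dx": 0.0,"dy": 0.0,"dz": 0.0,"yaw": 0.0},{"claw": 1.0,"dx": 0.0,"dy": 0.0,"dz": 0.0,"yaw": 0.0}])

```text
time_s: 28.68
ee_pos: [591.7, 61.6, 114.2]
ee_rot: [177.9, 1.0, 105.2]
force: [0.7, 1.8, -1.4]
gripper_width: 10.3
```

```bash
python3 st.py
```

```text
28.675 [591.689  61.606 114.183] [177.927   0.966 105.2  ] F [ 0.671  1.778 -1.422] T [-0.132  0.343  0.28 ] 10.312243534931063 q6 -9.679718432997708
```

Call:
drive_tool(moves=[{"claw": 0.3,"dx": 0.0,"dy": 0.0,"dz": 0.0,"yaw": 0.0},{"claw": 0.1,"dx": 0.0,"dy": 0.0,"dz": 0.0,"yaw": 0.0},{"claw": 0.1,"dx": 0.0,"dy": 0.0,"dz": -0.9,"yaw": 0.0},{"claw": 0.1,"dx": 0.0,"dy": 0.0,"dz": -1.0,"yaw": 0.0},{"claw": 0.1,"dx": 0.0,"dy": 0.0,"dz": -0.3,"yaw": -0.4}])

```text
time_s: 29.3
ee_pos: [591.1, 61.1, 160.1]
ee_rot: [177.8, 1.2, 108.7]
force: [-0.2, -0.3, 0.2]
gripper_width: 40.9
```

```bash
python3 plan.py 469 177.2 160 138.9 9 1.05
```

```text
29.3 [591.1  61.1 160.1] [177.82   1.15 108.72] q6 -13.3 w 40.9 F [-0.2 -0.3  0.2]
delta [-1.221e+02  1.161e+02 -1.000e-01] yaw 30.2
dx 0.79 dy -0.41 dz 0.00 yaw -0.39
dx 0.81 dy -0.37 dz 0.00 yaw -0.39
dx 0.83 dy -0.32 dz 0.00 yaw -0.39
dx 0.85 dy -0.27 dz 0.00 yaw -0.39
dx 0.86 dy -0.22 dz 0.00 yaw -0.39
dx 0.88 dy -0.17 dz 0.00 yaw -0.39
dx 0.88 dy -0.12 dz 0.00 yaw -0.39
dx 0.89 dy -0.07 dz 0.00 yaw -0.39
dx 0.89 dy -0.01 dz 0.00 yaw -0.39
```

Call:
drive_tool(moves=[{"claw": 0.1,"dx": 0.79,"dy": -0.41,"dz": -0.05,"yaw": -0.4},{"claw": 0.1,"dx": 0.81,"dy": -0.37,"dz": 0.0,"yaw": -0.4},{"claw": 0.1,"dx": 0.83,"dy": -0.32,"dz": 0.0,"yaw": -0.4},{"claw": 0.1,"dx": 0.85,"dy": -0.27,"dz": 0.0,"yaw": -0.4},{"claw": 0.1,"dx": 0.86,"dy": -0.22,"dz": 0.0,"yaw": -0.4}])

```text
time_s: 29.92
ee_pos: [524.6, 124.0, 158.8]
ee_rot: [178.1, 1.9, 126.7]
force: [-0.3, 0.2, 0.6]
gripper_width: 40.9
```

```bash
python3 plan.py 469 177.2 158 138.9 4 1.05
```

```text
29.925 [524.6 124.  158.8] [178.08   1.89 126.71] q6 -23.6 w 40.9 F [-0.3  0.2  0.6]
delta [-55.6  53.2  -0.8] yaw 12.2
dx 0.90 dy -0.15 dz 0.01 yaw -0.35
dx 0.91 dy -0.10 dz 0.01 yaw -0.35
dx 0.91 dy -0.05 dz 0.01 yaw -0.35
dx 0.92 dy -0.01 dz 0.01 yaw -0.35
```

Call:
drive_tool(moves=[{"claw": 0.1,"dx": 0.9,"dy": -0.15,"dz": 0.0,"yaw": -0.35},{"claw": 0.1,"dx": 0.91,"dy": -0.1,"dz": 0.0,"yaw": -0.35},{"claw": 0.1,"dx": 0.9,"dy": -0.05,"dz": 0.05,"yaw": -0.35},{"claw": 0.1,"dx": 0.75,"dy": -0.01,"dz": 0.1,"yaw": -0.3},{"claw": 0.1,"dx": 0.0,"dy": 0.0,"dz": 0.3,"yaw": 0.0}])

```text
time_s: 30.55
ee_pos: [470.1, 176.4, 146.9]
ee_rot: [178.5, 2.3, 139.3]
force: [-0.5, -0.2, 1.1]
gripper_width: 41.1
```

```bash
python3 plan.py 469 177.2 115.3 138.9 1 1.05
```

```text
30.55 [470.1 176.4 146.9] [178.49   2.29 139.33] q6 -28.5 w 41.1 F [-0.5 -0.2  1.1]
delta [ -1.1   0.8 -31.6] yaw -0.4
dx 0.06 dy -0.00 dz 1.58 yaw 0.05
```

Call:
drive_tool(moves=[{"claw": 0.3,"dx": 0.1,"dy": 0.0,"dz": 0.75,"yaw": 0.05},{"claw": 0.4,"dx": 0.05,"dy": 0.0,"dz": 0.72,"yaw": 0.0},{"claw": 0.6,"dx": 0.0,"dy": 0.0,"dz": 0.0,"yaw": 0.0},{"claw": 0.6,"dx": 0.0,"dy": 0.0,"dz": 0.0,"yaw": 0.0}])

```text
time_s: 31.05
ee_pos: [470.3, 177.8, 115.8]
ee_rot: [178.5, 2.4, 138.9]
force: [0.2, -0.3, 0.5]
gripper_width: 18.5
```

```bash
python3 plan.py 469 177.2 115.3 138.9 1 1.05
```

```text
31.05 [470.3 177.8 115.8] [178.47   2.35 138.89] q6 -27.7 w 18.5 F [ 0.2 -0.3  0.5]
delta [-1.3 -0.6 -0.5] yaw 0.0
dx 0.03 dy -0.06 dz 0.03 yaw -0.00
```

Call:
drive_tool(moves=[{"claw": 0.8,"dx": 0.03,"dy": -0.06,"dz": 0.02,"yaw": 0.0},{"claw": 1.0,"dx": 0.0,"dy": 0.0,"dz": 0.0,"yaw": 0.0},{"claw": 1.0,"dx": 0.0,"dy": 0.0,"dz": 0.0,"yaw": 0.0},{"claw": 1.0,"dx": 0.0,"dy": 0.0,"dz": 0.02,"yaw": 0.9},{"claw": 1.0,"dx": 0.0,"dy": 0.0,"dz": 0.02,"yaw": 0.9}])

```text
time_s: 31.68
ee_pos: [469.1, 176.6, 115.0]
ee_rot: [177.9, 1.9, 123.1]
force: [1.0, 1.2, -1.2]
gripper_width: 10.8
```

Call:
drive_tool(moves=[{"claw": 1.0,"dx": 0.0,"dy": 0.0,"dz": 0.01,"yaw": 0.5},{"claw": 1.0,"dx": 0.0,"dy": 0.0,"dz": 0.0,"yaw": 0.0},{"claw": 1.0,"dx": 0.0,"dy": 0.0,"dz": 0.0,"yaw": 0.0}])

```text
time_s: 32.05
ee_pos: [469.0, 176.5, 114.7]
ee_rot: [177.8, 1.8, 118.8]
force: [1.7, 0.1, -2.8]
gripper_width: 10.6
```

```bash
python3 st.py
```

```text
32.05 [468.989 176.516 114.748] [177.827   1.776 118.771] F [ 1.725  0.102 -2.754] T [-0.284  0.164  0.164] 10.567755383036866 q6 -7.466736036726424
```

Call:
drive_tool(moves=[{"claw": 1.0,"dx": 0.0,"dy": 0.0,"dz": 0.02,"yaw": 0.7},{"claw": 1.0,"dx": 0.0,"dy": 0.0,"dz": 0.0,"yaw": 0.0},{"claw": 1.0,"dx": 0.0,"dy": 0.0,"dz": 0.0,"yaw": 0.0}])

```text
time_s: 32.42
ee_pos: [468.9, 176.5, 114.6]
ee_rot: [177.7, 1.6, 112.9]
force: [0.8, -0.0, -1.5]
gripper_width: 10.5
```

```bash
python3 st.py
```

```text
32.425 [468.903 176.486 114.618] [177.677   1.57  112.94 ] F [ 0.833 -0.029 -1.494] T [-0.3    0.212  0.26 ] 10.519522447849699 q6 -1.5958812422493927
```

Call:
drive_tool(moves=[{"claw": 1.0,"dx": 0.0,"dy": 0.0,"dz": 0.0,"yaw": 0.25},{"claw": 1.0,"dx": 0.0,"dy": 0.0,"dz": 0.0,"yaw": 0.0},{"claw": 1.0,"dx": 0.0,"dy": 0.0,"dz": 0.0,"yaw": 0.0}])

```text
time_s: 32.8
ee_pos: [468.9, 176.5, 114.6]
ee_rot: [177.6, 1.5, 110.8]
force: [0.4, 1.3, -1.4]
gripper_width: 10.5
```

```bash
python3 st.py
```

```text
32.8 [468.868 176.462 114.596] [177.634   1.496 110.808] F [ 0.385  1.278 -1.384] T [-0.278  0.284  0.388] 10.490221289871403 q6 0.5542358239645879
```

Call:
drive_tool(moves=[{"claw": 1.0,"dx": 0.0,"dy": 0.0,"dz": 0.0,"yaw": 0.0}])

```text
time_s: 32.92
ee_pos: [468.8, 176.4, 114.6]
ee_rot: [177.6, 1.5, 110.8]
force: [0.0, 0.8, -0.8]
gripper_width: 10.7
```

```bash
python3 st.py
```

```text
32.925 [468.844 176.448 114.582] [177.638   1.499 110.823] F [ 0.022  0.84  -0.848] T [-0.313  0.35   0.411] 10.724861990015466 q6 0.5424739496391268
```

Call:
drive_tool(moves=[{"claw": 1.0,"dx": 0.0,"dy": 0.0,"dz": 0.0,"yaw": 0.0}])

```text
time_s: 33.05
ee_pos: [468.9, 176.5, 114.6]
ee_rot: [177.6, 1.5, 110.8]
force: [1.5, 1.4, -0.6]
gripper_width: 10.7
```

```bash
python3 st.py
```

```text
33.05 [468.862 176.466 114.581] [177.636   1.499 110.83 ] F [ 1.497  1.394 -0.649] T [-0.237  0.342  0.464] 10.66526110575166 q6 0.5354171734604977
```

Call:
drive_tool(moves=[{"claw": 1.0,"dx": 0.0,"dy": 0.0,"dz": 0.0,"yaw": -0.4},{"claw": 1.0,"dx": 0.0,"dy": 0.0,"dz": 0.0,"yaw": 0.0},{"claw": 1.0,"dx": 0.0,"dy": 0.0,"dz": 0.0,"yaw": 0.2},{"claw": 1.0,"dx": 0.0,"dy": 0.0,"dz": 0.0,"yaw": 0.0}])

```text
time_s: 33.55
ee_pos: [468.9, 176.5, 114.6]
ee_rot: [177.7, 1.5, 112.3]
force: [1.1, 1.5, -1.5]
gripper_width: 10.5
```

```bash
python3 st.py
```

```text
33.55 [468.897 176.452 114.597] [177.666   1.523 112.275] F [ 1.147  1.468 -1.51 ] T [-0.26   0.34   0.325] 10.493344271587318 q6 -0.9624061491300395
```

Call:
drive_tool(moves=[{"claw": 1.0,"dx": 0.0,"dy": 0.0,"dz": 0.0,"yaw": 0.0}])

```text
time_s: 33.67
ee_pos: [468.9, 176.5, 114.6]
ee_rot: [177.7, 1.5, 112.3]
force: [1.0, 0.9, -1.0]
gripper_width: 11.5
```

```bash
python3 st.py
```

```text
33.675 [468.877 176.451 114.599] [177.666   1.528 112.279] F [ 0.963  0.907 -0.969] T [-0.247  0.243  0.284] 11.540806517665162 q6 -0.9587636251924572
```

Call:
drive_tool(moves=[{"claw": 0.3,"dx": 0.0,"dy": 0.0,"dz": 0.0,"yaw": 0.0},{"claw": 0.1,"dx": 0.0,"dy": 0.0,"dz": 0.0,"yaw": 0.0},{"claw": 0.1,"dx": 0.0,"dy": 0.0,"dz": -0.9,"yaw": 0.0},{"claw": 0.1,"dx": 0.0,"dy": 0.0,"dz": -1.0,"yaw": 0.0},{"claw": 0.1,"dx": 0.0,"dy": 0.0,"dz": -0.3,"yaw": 0.5}])

```text
time_s: 34.3
ee_pos: [467.0, 177.0, 160.0]
ee_rot: [177.5, 1.3, 107.7]
force: [-0.1, -0.6, -0.5]
gripper_width: 40.8
```

```bash
python3 plan.py 588.3 180.7 160 85.5 6 1.05
```

```text
34.3 [467. 177. 160.] [177.49   1.27 107.66] q6 3.5 w 40.8 F [-0.1 -0.6 -0.5]
delta [121.3   3.7   0. ] yaw -22.2
dx -0.26 dy 0.93 dz -0.00 yaw 0.43
dx -0.20 dy 0.94 dz -0.00 yaw 0.43
dx -0.14 dy 0.95 dz -0.00 yaw 0.43
dx -0.08 dy 0.96 dz -0.00 yaw 0.43
dx -0.02 dy 0.96 dz -0.00 yaw 0.43
dx 0.04 dy 0.96 dz -0.00 yaw 0.43
```

Call:
drive_tool(moves=[{"claw": 0.1,"dx": -0.26,"dy": 0.93,"dz": 0.0,"yaw": 0.43},{"claw": 0.1,"dx": -0.2,"dy": 0.94,"dz": 0.0,"yaw": 0.43},{"claw": 0.1,"dx": -0.14,"dy": 0.95,"dz": 0.0,"yaw": 0.43},{"claw": 0.1,"dx": -0.08,"dy": 0.96,"dz": 0.0,"yaw": 0.43},{"claw": 0.1,"dx": -0.02,"dy": 0.96,"dz": 0.0,"yaw": 0.43}])

```text
time_s: 34.92
ee_pos: [565.4, 180.1, 167.0]
ee_rot: [177.0, 0.2, 88.4]
force: [0.1, 1.0, 0.0]
gripper_width: 40.8
```

```bash
python3 plan.py 588.3 180.7 150 85.5 1 1.05
```

```text
34.925 [565.4 180.1 167. ] [177.02   0.22  88.44] q6 19.3 w 40.8 F [0.1 1.  0. ]
delta [ 22.9   0.6 -17. ] yaw -2.9
dx 0.06 dy 1.09 dz 0.85 yaw 0.34
```

Call:
drive_tool(moves=[{"claw": 0.1,"dx": 0.03,"dy": 0.95,"dz": 0.3,"yaw": 0.28},{"claw": 0.1,"dx": 0.0,"dy": 0.05,"dz": 0.3,"yaw": 0.0},{"claw": 0.1,"dx": 0.0,"dy": 0.0,"dz": 0.3,"yaw": 0.0}])

```text
time_s: 35.3
ee_pos: [587.6, 180.0, 149.8]
ee_rot: [177.0, 0.0, 85.9]
force: [0.2, -0.4, -0.4]
gripper_width: 40.7
```

```bash
python3 plan.py 588.3 180.7 114 85.5 1 1.05
```

```text
35.3 [587.6 180.  149.8] [1.7695e+02 4.0000e-02 8.5900e+01] q6 21.2 w 40.7 F [ 0.2 -0.4 -0.4]
delta [  0.7   0.7 -35.8] yaw -0.4
dx 0.03 dy 0.03 dz 1.79 yaw 0.05
```

Call:
drive_tool(moves=[{"claw": 0.3,"dx": 0.08,"dy": 0.03,"dz": 0.8,"yaw": 0.05},{"claw": 0.4,"dx": 0.05,"dy": 0.0,"dz": 0.8,"yaw": 0.0},{"claw": 0.6,"dx": 0.0,"dy": 0.0,"dz": 0.1,"yaw": 0.0},{"claw": 0.6,"dx": 0.0,"dy": 0.0,"dz": 0.0,"yaw": 0.0}])

```text
time_s: 35.8
ee_pos: [587.7, 182.5, 112.3]
ee_rot: [177.2, 0.1, 85.5]
force: [-0.2, -0.1, 1.1]
gripper_width: 18.4
```

```bash
python3 plan.py 588.3 180.7 114 85.5 1 1.05
```

```text
35.8 [587.7 182.5 112.3] [1.7716e+02 8.0000e-02 8.5510e+01] q6 21.9 w 18.4 F [-0.2 -0.1  1.1]
delta [ 0.6 -1.8  1.7] yaw -0.0
dx -0.08 dy 0.03 dz -0.08 yaw 0.00
```

Call:
drive_tool(moves=[{"claw": 0.7,"dx": -0.09,"dy": 0.03,"dz": -0.08,"yaw": 0.0},{"claw": 1.0,"dx": 0.0,"dy": 0.0,"dz": 0.0,"yaw": 0.0},{"claw": 1.0,"dx": 0.0,"dy": 0.0,"dz": 0.0,"yaw": 0.0},{"claw": 1.0,"dx": 0.0,"dy": 0.0,"dz": 0.0,"yaw": 0.0}])

```text
time_s: 36.3
ee_pos: [588.3, 180.5, 114.6]
ee_rot: [177.1, 0.1, 85.6]
force: [1.3, 0.5, -1.8]
gripper_width: 11.1
```

```bash
python3 st.py
```

```text
36.3 [588.29  180.478 114.596] [177.132   0.088  85.607] F [ 1.269  0.543 -1.762] T [-0.027  0.476  0.315] 11.074904537757405 q6 21.650956318246887
```

Call:
drive_tool(moves=[{"claw": 1.0,"dx": 0.0,"dy": 0.0,"dz": 0.0,"yaw": 0.15},{"claw": 1.0,"dx": 0.0,"dy": 0.0,"dz": 0.0,"yaw": 0.0},{"claw": 1.0,"dx": 0.0,"dy": 0.0,"dz": 0.0,"yaw": 0.0}])

```text
time_s: 36.67
ee_pos: [588.3, 180.5, 114.6]
ee_rot: [177.1, 0.0, 84.3]
force: [1.4, -0.5, -1.6]
gripper_width: 10.8
```

```bash
python3 st.py
```

```text
36.675 [588.343 180.491 114.586] [177.13    0.039  84.287] F [ 1.377 -0.519 -1.555] T [-0.037  0.453  0.419] 10.82202950111563 q6 22.99029325416046
```

Call:
drive_tool(moves=[{"claw": 1.0,"dx": 0.0,"dy": 0.0,"dz": 0.0,"yaw": 0.0}])

```text
time_s: 36.8
ee_pos: [588.3, 180.5, 114.6]
ee_rot: [177.1, 0.0, 84.3]
force: [1.0, -0.1, -1.5]
gripper_width: 10.8
```

```bash
python3 st.py
```

```text
36.8 [588.304 180.497 114.594] [177.132   0.041  84.296] F [ 0.994 -0.102 -1.462] T [-0.042  0.453  0.434] 10.750097541580903 q6 22.983088991841196
```

Call:
drive_tool(moves=[{"claw": 1.0,"dx": 0.0,"dy": 0.0,"dz": 0.0,"yaw": 0.0}])

```text
time_s: 36.92
ee_pos: [588.3, 180.5, 114.6]
ee_rot: [177.1, 0.0, 84.3]
force: [1.2, 0.1, -1.1]
gripper_width: 11.1
```

```bash
python3 st.py
```

```text
36.925 [588.316 180.477 114.605] [177.131   0.042  84.298] F [ 1.159  0.066 -1.068] T [-0.022  0.532  0.462] 11.070296916906374 q6 22.980739581564197
```

Call:
drive_tool(moves=[{"claw": 1.0,"dx": 0.0,"dy": 0.0,"dz": 0.0,"yaw": -0.62},{"claw": 1.0,"dx": 0.0,"dy": 0.0,"dz": 0.0,"yaw": 0.0},{"claw": 1.0,"dx": 0.0,"dy": 0.0,"dz": 0.0,"yaw": 0.25},{"claw": 1.0,"dx": 0.0,"dy": 0.0,"dz": 0.0,"yaw": 0.0}])

```text
time_s: 37.42
ee_pos: [588.3, 180.5, 114.6]
ee_rot: [177.1, 0.1, 87.2]
force: [1.3, 1.1, -1.7]
gripper_width: 10.8
```

```bash
python3 st.py
```

```text
37.425 [588.31  180.468 114.631] [177.147   0.143  87.204] F [ 1.309  1.063 -1.68 ] T [-0.016  0.397  0.312] 10.783840247600361 q6 20.01824923998689
```

Call:
drive_tool(moves=[{"claw": 1.0,"dx": 0.0,"dy": 0.0,"dz": 0.0,"yaw": 0.0}])

```text
time_s: 37.55
ee_pos: [588.3, 180.5, 114.6]
ee_rot: [177.1, 0.1, 87.2]
force: [1.0, 0.0, -1.1]
gripper_width: 10.9
```

```bash
python3 st.py
```

```text
37.55 [588.316 180.481 114.613] [177.145   0.147  87.207] F [ 0.973  0.04  -1.147] T [-0.063  0.466  0.285] 10.90279239943856 q6 20.0207434609442
```

Call:
drive_tool(moves=[{"claw": 0.3,"dx": 0.0,"dy": 0.0,"dz": 0.0,"yaw": 0.0},{"claw": 0.1,"dx": 0.0,"dy": 0.0,"dz": 0.0,"yaw": 0.0},{"claw": 0.1,"dx": 0.0,"dy": 0.0,"dz": -0.9,"yaw": 0.0},{"claw": 0.1,"dx": 0.0,"dy": 0.0,"dz": -1.0,"yaw": 0.0},{"claw": 0.1,"dx": 0.0,"dy": 0.0,"dz": -0.3,"yaw": -0.5}])

```text
time_s: 38.17
ee_pos: [586.3, 180.8, 160.3]
ee_rot: [177.1, 0.3, 91.5]
force: [0.3, -0.2, -0.4]
gripper_width: 40.8
```

```bash
python3 plan.py 472 57.6 160 149.9 9 1.05
```

```text
38.175 [586.3 180.8 160.3] [177.1    0.32  91.47] q6 15.7 w 40.8 F [ 0.3 -0.2 -0.4]
delta [-114.3 -123.2   -0.3] yaw 58.4
dx -0.64 dy -0.62 dz 0.00 yaw -0.76
dx -0.56 dy -0.69 dz 0.00 yaw -0.76
dx -0.48 dy -0.75 dz 0.00 yaw -0.76
dx -0.39 dy -0.80 dz 0.00 yaw -0.76
dx -0.30 dy -0.84 dz 0.00 yaw -0.76
dx -0.20 dy -0.87 dz 0.00 yaw -0.76
dx -0.10 dy -0.88 dz 0.00 yaw -0.76
dx -0.00 dy -0.89 dz 0.00 yaw -0.76
dx 0.10 dy -0.88 dz 0.00 yaw -0.76
```

Call:
drive_tool(moves=[{"claw": 0.1,"dx": -0.64,"dy": -0.62,"dz": 0.0,"yaw": -0.76},{"claw": 0.1,"dx": -0.56,"dy": -0.69,"dz": 0.0,"yaw": -0.76},{"claw": 0.1,"dx": -0.48,"dy": -0.75,"dz": 0.0,"yaw": -0.76},{"claw": 0.1,"dx": -0.39,"dy": -0.8,"dz": 0.0,"yaw": -0.76},{"claw": 0.1,"dx": -0.3,"dy": -0.84,"dz": 0.0,"yaw": -0.76}])

```text
time_s: 38.8
ee_pos: [526.5, 114.5, 159.8]
ee_rot: [177.4, 2.0, 125.1]
force: [-0.2, -0.0, -0.1]
gripper_width: 41.5
```

```bash
python3 plan.py 472 57.6 158 149.9 4 1.05
```

```text
38.8 [526.5 114.5 159.8] [177.4    1.98 125.15] q6 -23.2 w 41.5 F [-0.2 -0.  -0.1]
delta [-54.5 -56.9  -1.8] yaw 24.8
dx -0.18 dy -0.92 dz 0.02 yaw -0.72
dx -0.08 dy -0.93 dz 0.02 yaw -0.72
dx 0.02 dy -0.94 dz 0.02 yaw -0.72
dx 0.12 dy -0.93 dz 0.02 yaw -0.72
```

Call:
drive_tool(moves=[{"claw": 0.1,"dx": -0.18,"dy": -0.92,"dz": 0.0,"yaw": -0.72},{"claw": 0.1,"dx": -0.08,"dy": -0.93,"dz": 0.0,"yaw": -0.72},{"claw": 0.1,"dx": 0.02,"dy": -0.92,"dz": 0.03,"yaw": -0.72},{"claw": 0.1,"dx": 0.12,"dy": -0.76,"dz": 0.05,"yaw": -0.6},{"claw": 0.1,"dx": 0.0,"dy": 0.0,"dz": 0.3,"yaw": 0.0}])

```text
time_s: 39.42
ee_pos: [476.4, 61.1, 151.3]
ee_rot: [178.3, 3.1, 149.5]
force: [0.2, -0.0, 0.4]
gripper_width: 41.2
```

```bash
python3 plan.py 472 57.6 114.2 149.9 1 1.05
```

```text
39.425 [476.4  61.1 151.3] [178.25   3.11 149.46] q6 -52.9 w 41.2 F [ 0.2 -0.   0.4]
delta [ -4.4  -3.5 -37.1] yaw 0.4
dx 0.09 dy -0.25 dz 1.85 yaw -0.05
```

Call:
drive_tool(moves=[{"claw": 0.2,"dx": 0.12,"dy": -0.26,"dz": 0.4,"yaw": -0.05},{"claw": 0.3,"dx": 0.05,"dy": -0.03,"dz": 0.7,"yaw": 0.0},{"claw": 0.4,"dx": 0.03,"dy": -0.03,"dz": 0.6,"yaw": 0.0},{"claw": 0.6,"dx": 0.0,"dy": 0.0,"dz": 0.0,"yaw": 0.0},{"claw": 0.6,"dx": 0.0,"dy": 0.0,"dz": 0.0,"yaw": 0.0}])

```text
time_s: 40.05
ee_pos: [472.6, 58.5, 114.4]
ee_rot: [178.2, 3.1, 149.8]
force: [0.6, 1.1, 0.6]
gripper_width: 18.0
```

```bash
python3 plan.py 472 57.6 114.2 149.9 1 1.05
```

```text
40.05 [472.6  58.5 114.4] [178.24   3.1  149.75] q6 -53.5 w 18.0 F [0.6 1.1 0.6]
delta [-0.6 -0.9 -0.2] yaw 0.1
dx 0.00 dy -0.05 dz 0.01 yaw -0.02
```

Call:
drive_tool(moves=[{"claw": 0.8,"dx": 0.0,"dy": -0.05,"dz": 0.0,"yaw": 0.0},{"claw": 1.0,"dx": 0.0,"dy": 0.0,"dz": 0.0,"yaw": 0.0},{"claw": 1.0,"dx": 0.0,"dy": 0.0,"dz": 0.0,"yaw": 0.0},{"claw": 1.0,"dx": 0.0,"dy": 0.0,"dz": 0.0,"yaw": 0.0}])

```text
time_s: 40.55
ee_pos: [472.3, 57.6, 114.7]
ee_rot: [178.3, 3.2, 149.9]
force: [0.6, 1.1, -2.7]
gripper_width: 10.6
```

```bash
python3 st.py
```

```text
40.55 [472.337  57.64  114.7  ] [178.258   3.156 149.88 ] F [ 0.551  1.114 -2.704] T [-0.148  0.129  0.274] 10.599028881601479 q6 -53.684344458602
```

Call:
drive_tool(moves=[{"claw": 1.0,"dx": 0.0,"dy": 0.0,"dz": 0.0,"yaw": -0.2},{"claw": 1.0,"dx": 0.0,"dy": 0.0,"dz": 0.0,"yaw": 0.2},{"claw": 1.0,"dx": 0.0,"dy": 0.0,"dz": 0.0,"yaw": 0.0},{"claw": 1.0,"dx": 0.0,"dy": 0.0,"dz": 0.0,"yaw": 0.0}])

```text
time_s: 41.05
ee_pos: [472.3, 57.6, 114.7]
ee_rot: [178.3, 3.2, 149.9]
force: [0.1, 1.4, -2.7]
gripper_width: 10.4
```

```bash
python3 st.py
```

```text
41.05 [472.325  57.631 114.683] [178.258   3.156 149.88 ] F [ 0.098  1.406 -2.692] T [-0.118  0.089  0.298] 10.354204811827938 q6 -53.684490511212715
```

Call:
drive_tool(moves=[{"claw": 1.0,"dx": 0.0,"dy": 0.0,"dz": 0.0,"yaw": 0.0}])

```text
time_s: 41.18
ee_pos: [472.3, 57.6, 114.7]
ee_rot: [178.3, 3.2, 149.9]
force: [0.3, 0.6, -2.1]
gripper_width: 10.8
```

```bash
python3 st.py
```

```text
41.175 [472.308  57.619 114.654] [178.267   3.154 149.892] F [ 0.348  0.63  -2.106] T [-0.134  0.121  0.284] 10.760583929596466 q6 -53.69056813187683
```

Call:
drive_tool(moves=[{"claw": 0.3,"dx": 0.0,"dy": 0.0,"dz": 0.0,"yaw": 0.0},{"claw": 0.1,"dx": 0.0,"dy": 0.0,"dz": 0.0,"yaw": 0.0},{"claw": 0.1,"dx": 0.0,"dy": 0.0,"dz": -0.9,"yaw": 0.0},{"claw": 0.1,"dx": 0.0,"dy": 0.0,"dz": -1.0,"yaw": 0.0},{"claw": 0.1,"dx": 0.0,"dy": 0.0,"dz": -0.4,"yaw": 0.5}])

```text
time_s: 41.8
ee_pos: [469.3, 57.6, 162.2]
ee_rot: [178.0, 3.0, 145.3]
force: [0.0, 0.1, 0.1]
gripper_width: 40.8
```

```bash
python3 plan.py 591.7 61.6 158 105.2 6 1.05
```

```text
41.8 [469.3  57.6 162.2] [177.98   2.98 145.27] q6 -49.2 w 40.8 F [0.  0.1 0.1]
delta [122.4   4.   -4.2] yaw -40.1
dx -0.78 dy 0.58 dz 0.04 yaw 0.78
dx -0.71 dy 0.67 dz 0.04 yaw 0.78
dx -0.62 dy 0.74 dz 0.04 yaw 0.78
dx -0.53 dy 0.81 dz 0.04 yaw 0.78
dx -0.44 dy 0.87 dz 0.04 yaw 0.78
dx -0.33 dy 0.91 dz 0.04 yaw 0.78
```

Call:
drive_tool(moves=[{"claw": 0.1,"dx": -0.78,"dy": 0.58,"dz": 0.04,"yaw": 0.78},{"claw": 0.1,"dx": -0.71,"dy": 0.67,"dz": 0.04,"yaw": 0.78},{"claw": 0.1,"dx": -0.62,"dy": 0.74,"dz": 0.04,"yaw": 0.78},{"claw": 0.1,"dx": -0.53,"dy": 0.81,"dz": 0.04,"yaw": 0.78},{"claw": 0.1,"dx": -0.44,"dy": 0.87,"dz": 0.04,"yaw": 0.78}])

```text
time_s: 42.42
ee_pos: [568.9, 59.9, 167.2]
ee_rot: [176.4, 1.3, 110.5]
force: [-0.1, 0.1, -0.3]
gripper_width: 41.0
```

```bash
python3 plan.py 591.7 61.6 150 105.2 1 1.05
```

```text
42.425 [568.9  59.9 167.2] [176.4    1.31 110.49] q6 -15.3 w 41.0 F [-0.1  0.1 -0.3]
delta [ 22.8   1.7 -17.2] yaw -5.3
dx -0.30 dy 1.04 dz 0.86 yaw 0.62
```

Call:
drive_tool(moves=[{"claw": 0.1,"dx": -0.3,"dy": 0.9,"dz": 0.3,"yaw": 0.5},{"claw": 0.1,"dx": 0.0,"dy": 0.05,"dz": 0.3,"yaw": 0.0},{"claw": 0.1,"dx": 0.0,"dy": 0.0,"dz": 0.3,"yaw": 0.0}])

```text
time_s: 42.8
ee_pos: [591.3, 60.7, 150.3]
ee_rot: [176.2, 1.0, 106.1]
force: [0.4, 0.0, 0.6]
gripper_width: 40.8
```

```bash
python3 plan.py 591.7 61.6 114.2 105.2 1 1.05; python3 -c "
from h import *
from scipy.spatial.transform import Rotation as R
s=telemetry.state();print(R.from_euler('xyz',s['ee_rot'],degrees=True).as_matrix()[:,2]*37)"
```

```text
42.8 [591.3  60.7 150.3] [176.25   1.03 106.06] q6 -11.0 w 40.8 F [0.4 0.  0.6]
delta [  0.4   0.9 -36.1] yaw -0.9
dx 0.03 dy 0.03 dz 1.81 yaw 0.10
[ 2.50998043e+00  3.22701600e-02 -3.69147526e+01]
```

Call:
drive_tool(moves=[{"claw": 0.2,"dx": 0.05,"dy": 0.0,"dz": 0.5,"yaw": 0.1},{"claw": 0.3,"dx": 0.02,"dy": -0.02,"dz": 0.7,"yaw": 0.0},{"claw": 0.4,"dx": 0.0,"dy": 0.0,"dz": 0.55,"yaw": 0.0},{"claw": 0.6,"dx": 0.0,"dy": 0.0,"dz": 0.0,"yaw": 0.0},{"claw": 0.6,"dx": 0.0,"dy": 0.0,"dz": 0.0,"yaw": 0.0}])

```text
time_s: 43.42
ee_pos: [590.4, 62.0, 112.0]
ee_rot: [176.4, 0.9, 105.2]
force: [0.2, 0.6, 0.1]
gripper_width: 18.5
```

```bash
python3 plan.py 591.7 61.6 114.2 105.2 1 1.05
```

```text
43.425 [590.4  62.  112. ] [176.43   0.94 105.23] q6 -10.0 w 18.5 F [0.2 0.6 0.1]
delta [ 1.3 -0.4  2.2] yaw -0.0
dx -0.04 dy 0.06 dz -0.11 yaw 0.00
```

Call:
drive_tool(moves=[{"claw": 0.7,"dx": -0.04,"dy": 0.06,"dz": -0.1,"yaw": 0.0},{"claw": 1.0,"dx": 0.0,"dy": 0.0,"dz": 0.0,"yaw": 0.0},{"claw": 1.0,"dx": 0.0,"dy": 0.0,"dz": 0.0,"yaw": 0.0},{"claw": 1.0,"dx": 0.0,"dy": 0.0,"dz": 0.0,"yaw": 0.0}])

```text
time_s: 43.92
ee_pos: [591.9, 61.4, 114.9]
ee_rot: [176.4, 1.0, 105.3]
force: [1.2, 0.9, -1.6]
gripper_width: 11.0
```

```bash
python3 st.py
```

```text
43.925 [591.917  61.434 114.855] [176.412   0.981 105.331] F [ 1.174  0.901 -1.581] T [-0.159  0.461  0.234] 11.004584254341252 q6 -10.150934160713689
```

Call:
drive_tool(moves=[{"claw": 1.0,"dx": 0.0,"dy": 0.0,"dz": 0.0,"yaw": -0.2},{"claw": 1.0,"dx": 0.0,"dy": 0.0,"dz": 0.0,"yaw": 0.2},{"claw": 1.0,"dx": 0.0,"dy": 0.0,"dz": 0.0,"yaw": 0.0},{"claw": 1.0,"dx": 0.0,"dy": 0.0,"dz": 0.0,"yaw": 0.0}])

```text
time_s: 44.42
ee_pos: [591.9, 61.4, 114.9]
ee_rot: [176.4, 1.0, 105.3]
force: [0.5, 0.2, 0.1]
gripper_width: 11.0
```

```bash
python3 st.py
```

```text
44.425 [591.907  61.422 114.867] [176.419   0.986 105.344] F [0.502 0.159 0.134] T [-0.203  0.485  0.264] 11.02285121571296 q6 -10.159314302722096
```

Call:
drive_tool(moves=[{"claw": 1.0,"dx": 0.0,"dy": 0.0,"dz": 0.0,"yaw": 0.0}])

```text
time_s: 44.55
ee_pos: [591.9, 61.4, 114.9]
ee_rot: [176.4, 1.0, 105.4]
force: [0.6, 1.0, -0.8]
gripper_width: 10.8
```

```bash
python3 st.py
```

```text
44.55 [591.901  61.4   114.863] [176.424   0.992 105.357] F [ 0.605  1.    -0.826] T [-0.192  0.497  0.22 ] 10.7588831232454 q6 -10.166555238668321
```

Call:
drive_tool(moves=[{"claw": 1.0,"dx": 0.0,"dy": 0.0,"dz": 0.0,"yaw": 0.2},{"claw": 1.0,"dx": 0.0,"dy": 0.0,"dz": 0.0,"yaw": 0.0},{"claw": 1.0,"dx": 0.0,"dy": 0.0,"dz": 0.0,"yaw": 0.0}])

```text
time_s: 44.92
ee_pos: [592.0, 61.4, 114.8]
ee_rot: [176.4, 0.9, 103.6]
force: [1.2, 1.1, -0.3]
gripper_width: 11.0
```

```bash
python3 st.py
```

```text
44.925 [591.978  61.389 114.829] [176.392   0.905 103.586] F [ 1.193  1.076 -0.305] T [-0.243  0.445  0.383] 10.98322210390273 q6 -8.366069938621376
```

Call:
drive_tool(moves=[{"claw": 1.0,"dx": 0.0,"dy": 0.0,"dz": 0.0,"yaw": 0.0}])

```text
time_s: 45.05
ee_pos: [591.9, 61.4, 114.8]
ee_rot: [176.4, 0.9, 103.6]
force: [2.8, -0.5, -0.9]
gripper_width: 10.8
```

```bash
python3 st.py
```

```text
45.05 [591.947  61.364 114.821] [176.395   0.906 103.589] F [ 2.791 -0.468 -0.918] T [-0.266  0.461  0.431] 10.828231576465049 q6 -8.369664409313371
```

Call:
drive_tool(moves=[{"claw": 1.0,"dx": 0.0,"dy": 0.0,"dz": 0.0,"yaw": -0.6},{"claw": 1.0,"dx": 0.0,"dy": 0.0,"dz": 0.0,"yaw": 0.0},{"claw": 1.0,"dx": 0.0,"dy": 0.0,"dz": 0.0,"yaw": 0.45},{"claw": 1.0,"dx": 0.0,"dy": 0.0,"dz": 0.0,"yaw": 0.0},{"claw": 1.0,"dx": 0.0,"dy": 0.0,"dz": 0.0,"yaw": 0.0}])

```text
time_s: 45.68
ee_pos: [591.9, 61.4, 114.8]
ee_rot: [176.4, 0.9, 104.6]
force: [1.1, -0.4, -1.0]
gripper_width: 10.5
```

```bash
python3 st.py
```

```text
45.675 [591.93   61.395 114.846] [176.404   0.933 104.639] F [ 1.069 -0.42  -0.996] T [-0.238  0.447  0.348] 10.485112675042421 q6 -9.466858305525237
```

Call:
drive_tool(moves=[{"claw": 1.0,"dx": 0.0,"dy": 0.0,"dz": 0.0,"yaw": 0.0}])

```text
time_s: 45.8
ee_pos: [591.9, 61.4, 114.8]
ee_rot: [176.4, 0.9, 104.7]
force: [0.6, 1.4, -1.4]
gripper_width: 10.9
```

```bash
python3 st.py
```

```text
45.8 [591.906  61.415 114.847] [176.407   0.937 104.66 ] F [ 0.559  1.393 -1.433] T [-0.253  0.448  0.374] 10.920808795923934 q6 -9.482131489207415
```

Call:
drive_tool(moves=[{"claw": 1.0,"dx": 0.0,"dy": 0.0,"dz": 0.0,"yaw": -0.6},{"claw": 1.0,"dx": 0.0,"dy": 0.0,"dz": 0.0,"yaw": 0.0},{"claw": 1.0,"dx": 0.0,"dy": 0.0,"dz": 0.0,"yaw": 0.45},{"claw": 1.0,"dx": 0.0,"dy": 0.0,"dz": 0.0,"yaw": 0.0},{"claw": 1.0,"dx": 0.0,"dy": 0.0,"dz": 0.0,"yaw": 0.0}])

```text
time_s: 46.42
ee_pos: [591.9, 61.4, 114.9]
ee_rot: [176.4, 1.0, 105.8]
force: [1.1, 0.5, 0.3]
gripper_width: 10.9
```

```bash
python3 st.py
```

```text
46.425 [591.908  61.408 114.865] [176.42    0.983 105.768] F [1.081 0.544 0.273] T [-0.226  0.513  0.291] 10.858796957067609 q6 -10.623123522544027
```

Call:
drive_tool(moves=[{"claw": 1.0,"dx": 0.0,"dy": 0.0,"dz": 0.0,"yaw": 0.0}])

```text
time_s: 46.55
ee_pos: [591.9, 61.4, 114.9]
ee_rot: [176.4, 1.0, 105.8]
force: [1.1, -0.2, -0.9]
gripper_width: 10.8
```

```bash
python3 st.py
```

```text
46.55 [591.911  61.406 114.86 ] [176.419   0.988 105.79 ] F [ 1.104 -0.177 -0.851] T [-0.179  0.487  0.24 ] 10.755006133398986 q6 -10.64146021780837
```

Call:
drive_tool(moves=[{"claw": 0.3,"dx": 0.0,"dy": 0.0,"dz": 0.0,"yaw": 0.0},{"claw": 0.1,"dx": 0.0,"dy": 0.0,"dz": 0.0,"yaw": 0.0},{"claw": 0.1,"dx": 0.0,"dy": 0.0,"dz": -0.9,"yaw": 0.0},{"claw": 0.1,"dx": 0.0,"dy": 0.0,"dz": -1.0,"yaw": 0.0},{"claw": 0.1,"dx": 0.0,"dy": 0.0,"dz": -1.0,"yaw": 0.0}])

```text
time_s: 47.18
ee_pos: [587.5, 61.4, 173.1]
ee_rot: [176.5, 0.9, 105.6]
force: [1.2, -0.3, -0.0]
gripper_width: 41.1
```

Call:
drive_tool(moves=[{"claw": 0.1,"dx": 0.2,"dy": -0.8,"dz": -1.0,"yaw": 0.0},{"claw": 0.1,"dx": 0.2,"dy": -0.8,"dz": -1.0,"yaw": 0.0},{"claw": 0.1,"dx": 0.0,"dy": 0.0,"dz": -0.5,"yaw": 0.0},{"claw": 0.1,"dx": 0.0,"dy": 0.0,"dz": 0.0,"yaw": 0.0}])

```text
time_s: 47.68
ee_pos: [552.3, 60.4, 224.7]
ee_rot: [176.1, 0.9, 105.5]
force: [0.2, -0.0, -0.5]
gripper_width: 41.1
```

```bash
python3 - <<'E'
from h import *
f=grab_frame("side"); a=f["color"]; cv2.imwrite("pics/side9.png",a)
f=grab_frame("scene"); b=f["color"]; cv2.imwrite("pics/scene9.png",cv2.resize(b[180:330,250:450],None,fx=4,fy=4,interpolation=cv2.INTER_CUBIC))
cv2.imwrite("pics/side9z.png",cv2.resize(a[180:370,220:430],None,fx=3,fy=3,interpolation=cv2.INTER_CUBIC))
E
python3 st.py
```

```text
47.775 [551.734  60.418 223.455] [176.293   0.894 105.529] F [-0.801 -0.497  0.281] T [-0.105  0.074 -0.06 ] 40.991555934877354 q6 -10.287551725817371
```

View pics/scene9.png

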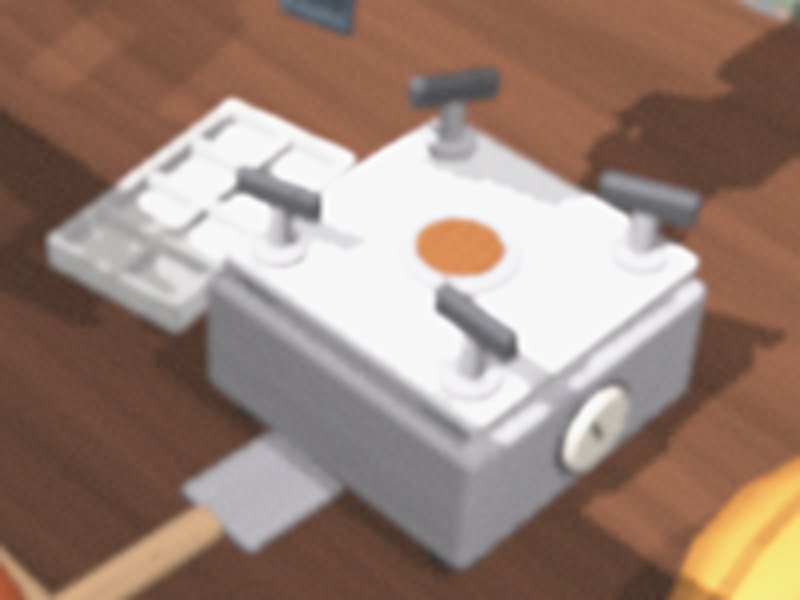

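View pics/side9.png

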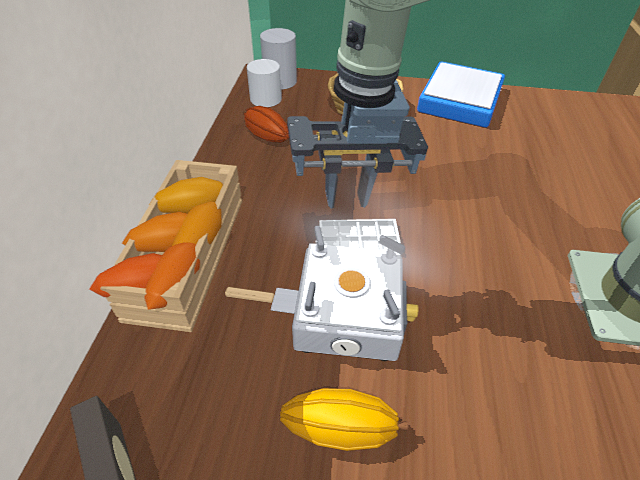

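Call:
drive_tool(moves=[{"claw": 0.1,"dx": 0.0,"dy": 0.0,"dz": 0.0,"yaw": 0.0}])

```text
time_s: 47.9
ee_pos: [551.8, 60.4, 222.5]
ee_rot: [176.4, 0.9, 105.5]
force: [0.3, -0.3, -0.7]
gripper_width: 41.1
```

```bash
python3 st.py
```

```text
47.9 [551.781  60.371 222.482] [176.375   0.876 105.521] F [ 0.322 -0.299 -0.703] T [-0.068  0.039 -0.041] 41.110427802811856 q6 -10.286193948095923
```

Call:
drive_tool(moves=[{"claw": 0.1,"dx": 0.0,"dy": 0.0,"dz": 0.0,"yaw": 0.0}])

```text
time_s: 48.02
ee_pos: [551.8, 60.3, 221.7]
ee_rot: [176.4, 0.9, 105.5]
force: [0.1, 0.2, 0.1]
gripper_width: 40.6
```

```bash
python3 st.py
```

```text
48.025 [551.773  60.334 221.705] [176.45    0.865 105.519] F [0.052 0.162 0.07 ] T [-0.094  0.108  0.028] 40.64675004276531 q6 -10.28476928804055
```

Call:
drive_tool(moves=[{"claw": 0.1,"dx": 0.0,"dy": 0.0,"dz": 0.0,"yaw": 0.0}])

```text
time_s: 48.15
ee_pos: [551.8, 60.3, 221.2]
ee_rot: [176.5, 0.9, 105.5]
force: [-0.0, -0.2, 0.5]
gripper_width: 40.9
```

```bash
python3 st.py
```

```text
48.15 [551.779  60.329 221.17 ] [176.499   0.855 105.52 ] F [-0.043 -0.154  0.506] T [-0.125  0.144 -0.014] 40.89256391432952 q6 -10.285454418898995
```

Bias is about zero (noise about ±0.04 N m), so the screw readings stand. I'm handing in.

```bash
python3 -c "
from workcell import job
print(job.job_done())"
```

```text
the job is handed in; nothing more can be done
None
```

The cover is down on its seat, all four screws are hand-tight, and the job was handed in at about 48 s of the 72 s.

I tightened in crisscross order 1‑3‑2‑4. The first round was 0.66 rad on each screw, and the second took each to the seat at about 1.12 rad in total. A trim round then followed in the order 4‑1‑3‑2.

**Last hold torques:** each is a mean of two readings taken after a clockwise turn, with noise of about ±0.04 N m. The wanted range is 0.25–0.35 N m.

| Screw | Hold torque (N m) |
|---|---|
| 1 | 0.30 |
| 2 | 0.27 |
| 3 | 0.29 |
| 4 | 0.30 |

**Over the wanted range:** during trimming, screws 1, 2 and 4 briefly read up to 0.46, 0.43 and 0.46 N m. For 1 and 4 that is at about the 0.45 N m overtightening limit. I backed each of them off and retightened it to the values above.

**Not rechecked:** I did not measure screws 1 and 4 again after the small final trims on the others.

**Other checks:** the final side and scene pictures show the cover looking level and flat, and the pod, mould and scraper where they started. The gripper is open and clear of everything. With it in free air the torque sensor read about zero, so it was not biasing the values above. Late in the job the tool had drifted up to about 3.7° off vertical, and this did not upset the grasps.

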